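# Hang the dipper in the food warmer and switch it on

## Robot

A 6-joint arm with a two-finger parallel gripper is mounted at the origin on a cart in front of the work surface, level with it; the furniture and walls round the work are solid. World frame = base frame: x ahead of the robot, y to its left, z up, the work surface at z = 0. Lengths are in m, angles in degrees, forces in N, time in s.
With the tool pointing down it reaches from about 0.3 to 0.75 m from the base axis. Payload 8.5 kg.
Tool frame: the origin (TCP) lies at the very end of the fingers, on their centre line; the grasp point (between the pads) lies 19 mm behind it; z points along the fingers, y is the line along which they close (so a half turn about z gives the same grasp; the last joint's range is limited). The gripper opens to 88 mm and grips with 3 to 60 N. Pads are 18 mm wide; open, the fingers measure 123 mm over their backs; the gripper's body (75 mm by 187 mm) begins 45 mm behind the grasp point.
Start: joints at [55.388, 21.807, 74.336, -0, 83.858, -12.336], TCP at [0.208, 0.509, 0.239] pointing down, gripper open.
Joint ranges: [-178.18, 178.18], [-50.72, 133.34], [12.68, 142.11], [-81.47, 261.47], [9.98, 163.14], [-165.26, 165.26]. Speed limits (degrees/s): [136.94, 136.94, 180, 180, 180, 180].

## Interface

Orientations are given as a 3x3 rotation matrix whose columns are the frame's x, y, z axes.
In Python, from bench import * gives the robot as it stands.
- The arm moves only by the tool drive_tool, never from a script. Its argument "series" is a list of rows, each a list of 7 numbers: the turn, a rotation vector about the tool's x, y, z in degrees, then the shift along the tool's x, y, z in mm, then the finger opening in mm, from 0 to 88.1. A call has 1 to 20 rows; each row is the pose to reach, as a shift and turn from the pose commanded when the call began, along the tool's axes at that moment; what a row does not reach only later rows make up. A row lasts 1/12 s, in which the tool goes at most 41.7 mm and 7.16 degrees, less where a joint would pass 70% of its speed; a pose out of reach is approached as far as the arm can. A call with a gripper value outside its range is refused whole. The fingers move at their own pace and stop on an object; "squeeze" is the grip in N (left out, the last holds). Time passes only in rows, so rows that repeat a pose let the fingers close. It gives the time, the measured TCP pose, the force, the opening and the grip force at its end, in the units of the state.
- get_state(): the state, without advancing time (a new reading comes with each control period).
- snapshot(name): name is "side" or "top"; returns a dict with "color" (420x560x3 uint8, blue, green, red), "range_z" (420x560 float32, m along the optical axis (not along the pixel's ray), 0 where there is no reading), "mtx" (3x3 intrinsics, pixels), "dist" ([k1, k2, p1, p2, k3] as OpenCV has them; the pictures are not rectified), "view" (4x4, takes a point from world to camera coordinates). Camera axes: x right, y up, looking along -z (the intrinsics and any distortion apply to the point x, -y, -z); pixel columns grow to the right and rows downward; lengths in m; the calibration is good to about 2 mm. A picture is of the moment at which its call begins.
- finish_job(): hands the job in; it is judged then, once.
The state is a dict: "time_s": time; "joint_pos": joint angles; "dq": joint speeds; "joint_torque": joint torques, N m; "tool_pos": TCP position; "eef_rot": TCP orientation; "ft_force": force on the tool from outside, world axes, zero at the start; "ft_torque": the same for the moment, N m; "grip_width": finger opening in m; "gripper_force": force on a finger pad.
Only numpy, scipy, OpenCV 4.12 (cv2) and the standard library are available. Lean on these libraries where they do the work, as an engineer would, in place of code of your own. Each camera call takes 0.05 s, during which the arm holds its last target. There are 200 camera calls.

## Task

Get the small food warmer ready for serving: hang the steel dipper over the warmer's rim by its own hook, upright with its cup down inside the well, anywhere round the rim, and let go of it. Only then flip the toggle switch on the warmer's front panel past its centre to the green-dot side, so that it snaps on and stays on. Leave the mug, the spice jar, the pepper mill and the kitchen timer standing where they are.

Things in the scene. Friction and masses are not known exactly. Their poses are not given: they have to be found in the camera images.
- warmer: Countertop food warmer, fixed: an upright round steel drum, outside diameter 132 mm, inside 116 mm (wall and rounded rim 8 mm), rim 130 mm high, well floor 16 mm high. A black console 104 mm wide reaches to 118 mm in front (-x) of the drum's axis; its aluminium panel slopes down to the front, 63 mm high there and 76 mm at the drum. Origin: on the drum's axis at worktop height; z up.
- rim (a point): Centre of the warmer's mouth: on the drum's axis, level with the top of the rim (130 mm above the worktop). Axes as the warmer's. Mind the wall cabinets: in robot-base coordinates they hang beyond the line 0.966 x + 0.259 y = 0.545 m, from 0.52 m above the worktop up; the worktop's front edge lies at 0.966 x + 0.259 y = 0.37 m.
- switch (a point): Pivot of the toggle switch on the panel, 72 mm above the worktop, 92 mm in front of the drum's axis (-x) and 22 mm to its -y side. Axes as the warmer's. 46 mm to its +y side the panel carries a fixed black dial, 28 mm across and 13 mm high; the orange lamp is flat.
- toggle (a joint): Steel toggle bat, 32 mm long, 7 mm thick at its foot, 11 mm near the tip; swings in the warmer's x-z plane. 0 = off: leans 30 degrees to the front (-x, white ring). 0.56 rad = on: leans 2 degrees towards the drum (+x, green dot). A spring holds it at either end: about 2 N at the tip starts it, fading to nothing at the centre (0.28 rad), beyond which it snaps across by itself.
- bat_tip (a point): Tip of the toggle bat, 32 mm from its pivot; moves with the bat.
- dipper: Loose steel dipper, 190 mm, 0.16 kg: flat-bottomed open cup (58 mm diameter, 55 mm high), flat shank (14 x 4 mm) up from the cup's wall, rim hook, black grip. Origin: centre of the cup's underside; z from cup to grip end, x from the cup's axis to shank and hook. Starts lying on its side on cup wall and hook lip, grip between the timer and the spice jar; on its flat bottom it stands by itself. Centre of mass x 9, z 46 mm.
- hook (a point): Middle of the hook's gap, under its level part (dipper x 41, y 0, z 105 mm): rests on the rim's top when hung. The gap for the rim is 16 mm wide, from the shank (x 29 to 33 mm, z 38 to 124) to the lip (x 49 to 53 mm), which hangs down to z 83 mm; the hook strap is 14 mm wide (y) and 4 mm thick.
- grip (a point): A point in the dipper's black grip (dipper x 31, y 0, z 160 mm). The grip is 16 mm (x) by 20 mm (y), from z 120 to 190 mm.
- mug: Bystander: white mug, 88 mm across, 95 mm high. Its round body is centred 19 mm to +y of the origin, the handle reaches 63 mm to -y.
- pepper_mill: Bystander: dark wooden pepper mill, 58 mm across, 170 mm high; origin at the centre of its foot.
- spice_jar: Bystander: spice jar with a red lid, 45 mm across, 106 mm high, beside the dipper's grip; origin at the centre of its foot.
- timer: Bystander: red and white kitchen timer, 62 mm across, 50 mm high, on the other side of the dipper's grip; origin at the centre of its foot.

How it is judged:
By the outcome, as a careful person would: the job done as asked, in the order asked, and still so for the second after the job is handed in, with the robot touching nothing.
It also fails if it takes over 64 s, if anything falls off the work surface, if the arm or the gripper's body presses on something with over 40 N, if the wrist force passes 120 N, or if a joint passes its speed limit or range.

## Working session

There is one attempt and no reset: what is moved stays moved. The work goes in short steps, Python scripts to look and compute and a tool call to move; the robot and the scene stay as the last step left them, time stands still between calls to the robot, and variables do not carry over. Pictures are saved under pics/ and viewed, at most 10 in all, crops included, and the job is handed in when it is done.

Besides the shell and the picture viewer there is one more tool, called after ">>>" as name(argument=value, ...) on one line, values as JSON. drive_tool: Moves the arm, as the interface text tells. Its arguments: {"type":"object","properties":{"series":{"type":"array"},"squeeze":{"type":"number"}},"required":["series"]}

```bash
mkdir -p pics; ls
python3 - <<'E'
from bench import *
import cv2,numpy as np
for n in ("side","top"):
    s=snapshot(n); cv2.imwrite(f"pics/{n}0.png",s["color"]); np.savez(f"pics/{n}0.npz",**s)
    print(n,s["mtx"].tolist(),s["dist"],np.round(s["view"],3).tolist(),(s["range_z"]>0).mean())
print(get_state())
E
```

```text
pics
side [[537.1651982465015, 0.0, 279.7214472663464], [0.0, 537.1651982465015, 208.53788501335447], [0.0, 0.0, 1.0]] [-0.00096759  0.          0.          0.          0.        ] [[0.953, -0.303, -0.001, -0.376], [0.182, 0.57, 0.801, -0.311], [-0.243, -0.764, 0.598, -1.011], [0.0, 0.0, 0.0, 1.0]] 0.9960884353741497
top [[512.7842925970461, 0.0, 276.8368394691203], [0.0, 512.7842925970461, 199.01881941512553], [0.0, 0.0, 1.0]] [0.02432321 0.         0.         0.         0.        ] [[0.025, -0.999, 0.024, 0.232], [0.992, 0.028, 0.126, -0.501], [-0.127, 0.02, 0.992, -1.172], [0.0, 0.0, 0.0, 1.0]] 0.9959778911564626
{'time_s': 0.1, 'joint_pos': array([ 5.53881690e+01,  2.18362104e+01,  7.43777808e+01, -6.08732073e-04,
        8.38575427e+01, -1.23357288e+01]), 'dq': array([-0.01150595, -0.07180109, -0.17270445, -0.04403867, -0.06203875,
       -0.04311232]), 'joint_torque': array([ 3.81143298e-03, -4.38649035e+01, -2.24910879e+01,  7.14252563e-02,
        3.42398055e-02, -7.34485479e-05]), 'tool_pos': array([0.20835176, 0.50874625, 0.23822361]), 'eef_rot': array([[-9.25368250e-01,  3.79068741e-01, -7.00472037e-04],
       [ 3.79069302e-01,  9.25367709e-01, -1.03354064e-03],
       [ 2.56411254e-04, -1.22193314e-03, -9.99999221e-01]]), 'ft_force': array([-0.48145873,  0.99490034, -1.0345867 ]), 'ft_torque': array([-0.01287162, -0.04692502,  0.03359627]), 'gripper_force': 0.0, 'grip_width': 0.08789885117582502}
```

View pics/side0.png

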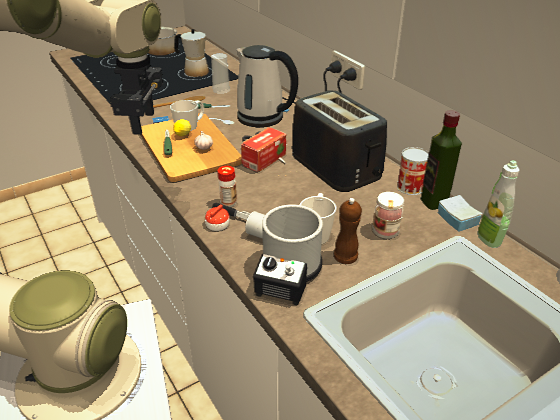

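View pics/top0.png

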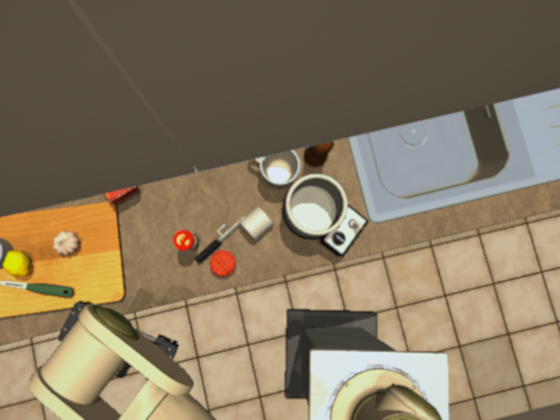

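Side view: warmer at about (290,240) with its console at (282,278), dipper cup at (257,225), grip at (232,213). Top view: drum (316,206), console (345,232), cup (257,223), hook (226,228), grip (208,250), jar (185,240), timer (223,263), mug (280,167) and mill (318,152).

```bash
cat > h.py <<'E'
from bench import *
import cv2,numpy as np
def cloud(s):
    H,W=s["range_z"].shape
    u,v=np.meshgrid(np.arange(W),np.arange(H))
    p=cv2.undistortPoints(np.stack([u,v],-1).reshape(-1,1,2).astype(np.float64),s["mtx"],s["dist"]).reshape(H,W,2)
    z=s["range_z"].astype(float)
    c=np.stack([p[...,0]*z,-p[...,1]*z,-z],-1)
    R,t=s["view"][:3,:3],s["view"][:3,3]
    w=(c-t)@R; w[z==0]=np.nan
    return w
def circ(P):
    A=np.c_[2*P,np.ones(len(P))]; r=np.linalg.lstsq(A,(P**2).sum(1),rcond=None)[0]
    return r[:2],np.sqrt(r[2]+r[:2]@r[:2])
E
python3 - <<'E'
from h import *
np.set_printoptions(precision=4,suppress=True)
for n in ("top","side"):
    s=dict(np.load(f"pics/{n}0.npz")); w=cloud(s); C=s["color"].astype(int)
    pts=dict(top=[(208,250),(257,223),(226,228),(185,240),(223,263),(150,180),(345,232)],side=[(232,213),(257,225),(228,172),(216,213),(205,250)])[n]
    for u,v in pts: print(n,(u,v),w[v,u])
    x0,x1,y0,y1={"top":(280,352,170,240),"side":(258,326,200,285)}[n]
    q=w[y0:y1,x0:x1].reshape(-1,3); q=q[(q[:,2]>.126)&(q[:,2]<.136)]
    c,r=circ(q[:,:2]); 
    for _ in range(3):
        d=abs(np.linalg.norm(q[:,:2]-c,axis=1)-r); c,r=circ(q[d<.006][:,:2])
    print(n,"rim",c,r,len(q),np.median(q[:,2]))
    a={"top":(190,165,290,280),"side":(195,160,275,250)}[n]
    c=s["color"][a[1]:a[3],a[0]:a[2]]; k=5
    cv2.imwrite(f"pics/{n}crop.png",cv2.resize(c,None,fx=k,fy=k,interpolation=cv2.INTER_CUBIC))
E
```

```text
top (208, 250) [0.3722 0.401  0.0274]
top (257, 223) [0.4352 0.2895 0.0563]
top (226, 228) [ 0.4259  0.3637 -0.0005]
top (185, 240) [0.3905 0.4429 0.1044]
top (223, 263) [0.3433 0.3637 0.0476]
top (150, 180) [0.4507 0.4258 0.5383]
top (345, 232) [0.4191 0.091  0.0708]
top rim [0.4729 0.1631] 0.06171329598615421 700 0.12984167222280601
side (232, 213) [0.3847 0.3735 0.0206]
side (257, 225) [0.4234 0.2718 0.049 ]
side (228, 172) [0.3944 0.4386 0.1035]
side (216, 213) [0.3421 0.3647 0.0368]
side (205, 250) [ 0.2957  0.295  -0.0161]
side rim [0.4726 0.1598] 0.06201000550098549 544 0.1294857054336768
```

View pics/topcrop.png

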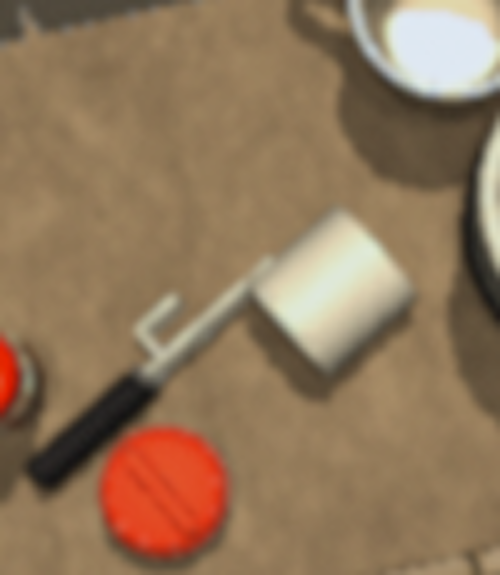

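View pics/sidecrop.png

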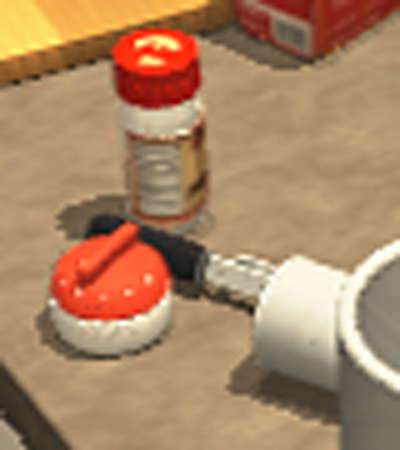

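Top crop confirms the dipper lies with its hook lip toward the wall side (rolled about 25°). Its grip is hemmed in within a few mm by jar and timer, so it must be lifted by the cup first. Side crop agrees. Next: precise poses.

Run:
```python
from h import *
np.set_printoptions(precision=4,suppress=True)
for n in ("top","side"):
    s=dict(np.load(f"pics/{n}0.npz")); w=cloud(s); C=s["color"].astype(int); W=w.reshape(-1,3); hsv=cv2.cvtColor(s["color"],cv2.COLOR_BGR2HSV).reshape(-1,3)
    D=np.array([.4728,.1612]); r=np.linalg.norm(W[:,:2]-D,axis=1)
    # console panel
    m=(r>.07)&(r<.15)&(W[:,2]>.058)&(W[:,2]<.078)&(W[:,1]<.17)&(W[:,0]<.50)
    P=W[m]; b=cv2.minAreaRect(P[:,:2].astype(np.float32)*1000); print(n,"console",m.sum(),P.mean(0),cv2.boxPoints(b).tolist())
    v=P[:,:2].mean(0)-D; print(" -x dir",v/np.linalg.norm(v))
    # toggle bat pts above panel
    m=(r>.07)&(r<.16)&(W[:,2]>.08)&(W[:,2]<.12)&(W[:,1]<.14)&(W[:,0]<.47); print(" above panel",m.sum(),W[m].mean(0) if m.any() else 0)
    # cup, by height
    a=np.array([-.49,.87])
    m=(W[:,2]>.03)&(W[:,2]<.062)&(np.linalg.norm(W[:,:2]-[.437,.287],axis=1)<.05)&(r>.07)
    P=W[m]; print(" cup",m.sum(),P.mean(0),P[:,2].max()); b=cv2.minAreaRect(P[:,:2].astype(np.float32)*1000); print(b,cv2.boxPoints(b).tolist())
    # grip dark
    m=(W[:,2]>.012)&(W[:,2]<.035)&(hsv[:,2]<60)&(np.linalg.norm(W[:,:2]-[.372,.401],axis=1)<.06)
    P=W[m]; print(" grip",m.sum(),P.mean(0),cv2.minAreaRect(P[:,:2].astype(np.float32)*1000)); 
    q=P[:,:2]-P[:,:2].mean(0); print(" dir",np.linalg.svd(q,full_matrices=False)[2][0])
    # jar/timer red
    red=((hsv[:,0]<10)|(hsv[:,0]>172))&(hsv[:,1]>150)
    for nm,c,z0,z1 in (("jar",(.39,.443),.095,.11),("timer",(.343,.364),.035,.055)):
        m=(W[:,2]>z0)&(W[:,2]<z1)&(np.linalg.norm(W[:,:2]-c,axis=1)<.05); P=W[m]; print(nm,cv2.minEnclosingCircle(P[:,:2].astype(np.float32)*1000))
    m=(W[:,2]>.085)&(W[:,2]<.1)&(np.linalg.norm(W[:,:2]-[.55,.23],axis=1)<.07)&(r>.075); P=W[m]; print("mug",len(P),cv2.minEnclosingCircle(P[:,:2].astype(np.float32)*1000) if len(P) else 0)
    m=(W[:,2]>.1)&(W[:,2]<.18)&(np.linalg.norm(W[:,:2]-[.58,.15],axis=1)<.09)&(r>.075); P=W[m]; print("mill",len(P),P.mean(0) if len(P) else 0)
    # base shoulder: highest robot points near base
    m=(np.hypot(W[:,0],W[:,1])<.2)&(W[:,2]>.02); print("base zmax",np.nanmax(W[m][:,2]) if m.any() else 0)
```

```text
top console 894 [0.4198 0.0884 0.0685] [[361.331298828125, 96.11753845214844], [446.35430908203125, 35.609100341796875], [483.7061767578125, 88.09382629394531], [398.68316650390625, 148.60226440429688]]
 -x dir [-0.5887 -0.8084]
 above panel 135 [0.4107 0.0986 0.0861]
 cup 597 [0.4358 0.2922 0.0517] 0.061877928519128184
((436.78216552734375, 292.75274658203125), (58.53391647338867, 55.621429443359375), 43.81626510620117) [[396.40948486328125, 292.5570373535156], [434.91888427734375, 252.42262268066406], [477.15484619140625, 292.9484558105469], [438.64544677734375, 333.0828857421875]]
 grip 199 [0.3697 0.4019 0.023 ] ((370.5306091308594, 401.46209716796875), (15.385734558105469, 67.83078002929688), 43.105010986328125)
 dir [-0.6829  0.7305]
jar ((389.8948974609375, 447.90301513671875), 22.47916603088379)
timer ((342.56005859375, 368.4311828613281), 27.601425170898438)
mug 173 ((564.2566528320312, 244.61167907714844), 46.02583312988281)
mill 240 [0.5926 0.1541 0.1446]
base zmax 0.21006558964876199
side console 1001 [0.4219 0.0806 0.0676] [[359.7642822265625, 90.01717376708984], [446.93
[... 204 characters left out ...]
483] 0.06195022130792902
((428.0042419433594, 291.6409912109375), (50.74839401245117, 47.92331314086914), 47.412654876708984) [[393.1914978027344, 289.17449951171875], [428.4748840332031, 256.744140625], [462.8169860839844, 294.10748291015625], [427.5335998535156, 326.537841796875]]
 grip 81 [0.3725 0.3955 0.0221] ((369.8152770996094, 400.882568359375), (16.958099365234375, 68.1748275756836), 38.748111724853516)
 dir [ 0.6638 -0.7479]
jar ((392.0998840332031, 444.87347412109375), 25.614931106567383)
timer ((342.4779968261719, 360.8444519042969), 28.816490173339844)
mug 211 ((565.06689453125, 241.55764770507812), 46.606319427490234)
mill 555 [0.5999 0.1399 0.137 ]
base zmax 0.6374872981587583
```

```bash
cat >> h.py <<'E'
from scipy.spatial.transform import Rotation as Ro
def Rt(clos,tilt=0.):   # closing axis direction angle (deg, world), tilt: fingers lean toward -x_tool side
    c=np.radians(clos); y=np.array([np.cos(c),np.sin(c),0]); x0=np.array([-y[1],y[0],0])
    t=np.radians(tilt); z=-np.sin(t)*x0-np.cos(t)*np.array([0,0,1.])
    return np.c_[np.cross(y,z),y,z]
def to(R,p,grasp=True):
    s=get_state(); R0=s["eef_rot"]; p=np.array(p,float)
    if grasp: p=p+.019*R[:,2]
    print("t %.1f"%s["time_s"],"turn",np.round(Ro.from_matrix(R0.T@R).as_rotvec(degrees=True),1),"shift",np.round(1000*R0.T@(p-s["tool_pos"]),1),"| tcp goal",np.round(p,4),"now",np.round(s["tool_pos"],4),"q",np.round(s["joint_pos"],1))
E
python3 -c "
from h import *
to(Rt(43),[.436,.291,.25])"
```

```text
t 0.1 turn [-0.1  0.  24.7] shift [-293.2 -115.2    7.3] | tcp goal [0.436 0.291 0.231] now [0.2084 0.5087 0.2382] q [ 55.4  21.8  74.4  -0.   83.9 -12.3]
```

>>> drive_tool(series=[[0,0,24.7,-293,-115,7,88],[0,0,24.7,-293,-115,7,88],[0,0,24.7,-293,-115,7,88],[0,0,24.7,-293,-115,7,88],[0,0,24.7,-293,-115,7,88],[0,0,24.7,-293,-115,7,88],[0,0,24.7,-293,-115,7,88],[0,0,24.7,-293,-115,7,88],[0,0,24.7,-293,-115,7,88],[0,0,24.7,-293,-115,7,88]])

```text
time_s: 0.93
tool_pos: [0.4363, 0.2908, 0.2313]
eef_rot: [[-0.681, 0.733, -0.001], [0.733, 0.681, -0.0], [0.001, -0.001, -1.0]]
ft_force: [0.1, 0.6, -0.1]
grip_width: 0.0881
gripper_force: 0.0
```

```bash
python3 -c "
from h import *
to(Rt(43,30),[.436,.291,.12])"
```

```text
t 0.9 turn [ -0.1 -30.   -0.1] shift [ -9.2   0.  127.7] | tcp goal [0.4425 0.2841 0.1035] now [0.4363 0.2908 0.2313] q [ 20.7  19.6  79.1   0.   81.4 -22.2]
```

>>> drive_tool(series=[[0,-30,0,-9,0,128,88],[0,-30,0,-9,0,128,88],[0,-30,0,-9,0,128,88],[0,-30,0,-9,0,128,88],[0,-30,0,-9,0,128,88],[0,-30,0,-9,0,128,88]])

```text
time_s: 1.43
tool_pos: [0.4398, 0.2867, 0.1024]
eef_rot: [[-0.595, 0.728, 0.341], [0.629, 0.686, -0.366], [-0.5, -0.003, -0.866]]
ft_force: [-0.2, -0.3, 0.4]
grip_width: 0.0881
gripper_force: 0.0
```

```bash
python3 -c "
from h import *
s=get_state();print(s['joint_pos'],s['tool_pos'],s['eef_rot'])
to(Rt(43,30),[.436,.291,.032])
s=snapshot('side'); cv2.imwrite('pics/s1.png',cv2.resize(s['color'][120:300,150:390],None,fx=3,fy=3,interpolation=2))"
```

```text
[ 33.74989092  29.77129821  93.21223666 -35.86238506  57.40443055
  10.29986447] [0.4397566  0.28670486 0.10237136] [[-0.5948517   0.72798041  0.3408753 ]
 [ 0.62938392  0.685591   -0.36584267]
 [-0.50002734 -0.00308071 -0.86600414]]
t 1.4 turn [-0.   0.   0.3] shift [40.1  0.4 77.1] | tcp goal [0.4425 0.2841 0.0155] now [0.4398 0.2867 0.1024] q [ 33.7  29.8  93.2 -35.9  57.4  10.3]
```

View pics/s1.png

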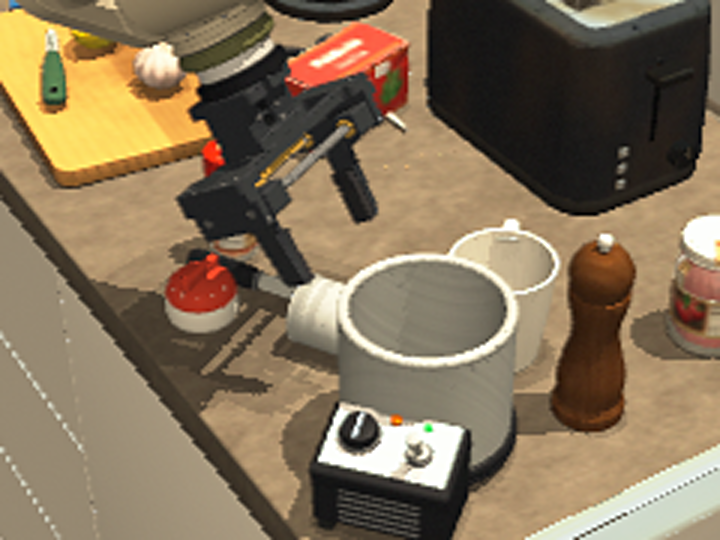

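The side crop shows the gripper at (290,180) tilted over the dipper's shank, cup at (315,310) clear below it, and jar and timer undisturbed. I'll fit a simple kinematic model from the three poses to check reach.

```bash
cat > kin.py <<'E'
from h import *
from scipy.optimize import least_squares
def fk(q,P):
    h0,L1,L2,Lt,b,c=P; R=lambda a,t:Ro.from_euler(a,t,degrees=True).as_matrix()
    M1=R('z',q[0]); M2=M1@R('y',q[1]); M3=M2@R('y',q[2]); M4=M3@R('z',q[3]); M5=M4@R('y',q[4]); M6=M5@R('z',q[5])
    w=M1@[0,b,h0]+M2@[0,0,L1]+M3@[0,0,L2]
    return w+M5@[0,c,0]+M6@[0,0,Lt],M6,w
E
python3 - <<'E'
from kin import *
np.set_printoptions(precision=4,suppress=True)
Q=[[55.388169,21.83621,74.37778,0,83.85754,-12.33573],[20.7,19.6,79.1,0,81.4,-22.2],[33.74989,29.7713,93.21224,-35.86239,57.40443,10.29986]]
T=[[.20835,.50875,.23822],[.4363,.2908,.2313],[.43976,.2867,.10237]]
for q in Q: print(fk(q,[0]*6)[1])
f=lambda P:np.concatenate([fk(q,P)[0]-t for q,t in zip(Q,T)])
r=least_squares(lambda P:np.r_[f(P),.002*(P-[.2,.4,.4,.3,.1,0])],[.2,.4,.4,.3,.1,0]); print(r.x,f(r.x)*1000)
E
```

```text
[[-0.3791 -0.9254 -0.0007]
 [-0.9254  0.3791 -0.001 ]
 [ 0.0012  0.0003 -1.    ]]
[[-0.7325 -0.6807 -0.0016]
 [-0.6807  0.7325 -0.0006]
 [ 0.0016  0.0007 -1.    ]]
[[-0.728  -0.5949  0.3409]
 [-0.6856  0.6294 -0.3658]
 [ 0.0031 -0.5    -0.866 ]]
[ 0.3543  0.2269  0.4464  0.2729  0.1761 -0.0585] [-5.3664 -7.4796  5.4575  5.6574  1.9914 -3.6941  2.2917  1.4933 -1.764 ]
```

>>> drive_tool(series=[[0,0,0,41,0,79,88],[0,0,0,41,0,79,88],[0,0,0,41,0,79,88],[0,0,0,41,0,79,88],[0,0,0,41,0,79,50],[0,0,0,41,0,79,50],[0,0,0,41,0,79,50],[0,0,0,41,0,79,50],[0,0,0,41,0,79,50],[0,0,0,41,0,79,50],[0,0,0,41,0,79,50],[0,0,0,41,0,79,50]], squeeze=20)

```text
time_s: 2.48
tool_pos: [0.4455, 0.2823, 0.016]
eef_rot: [[-0.59, 0.731, 0.343], [0.633, 0.683, -0.365], [-0.501, 0.002, -0.866]]
ft_force: [-0.0, 1.5, 7.2]
grip_width: 0.0582
gripper_force: 20.0
```

```bash
python3 -c "
from h import *
s=get_state();print(s['joint_pos'],s['tool_pos'])
s=snapshot('side'); cv2.imwrite('pics/s2.png',cv2.resize(s['color'][120:300,150:390],None,fx=3,fy=3,interpolation=2))
s=snapshot('top'); cv2.imwrite('pics/t2.png',cv2.resize(s['color'][150:300,140:340],None,fx=4,fy=4,interpolation=2))"
```

```text
[ 32.98562665  37.9537386   97.13294781 -41.97525859  47.4673723
  19.72227531] [0.44551864 0.28231331 0.01601304]
```

>>> drive_tool(series=[[0,0,0,-10,0,-17,50],[0,0,0,-25,0,-43,50],[0,0,0,-42,0,-73,50],[0,0,0,-60,0,-104,50],[0,0,0,-75,0,-130,50],[0,0,0,-85,0,-147,50],[0,0,0,-85,0,-147,50]])

```text
time_s: 3.17
tool_pos: [0.4458, 0.2826, 0.1887]
eef_rot: [[-0.588, 0.731, 0.346], [0.635, 0.682, -0.362], [-0.501, 0.007, -0.865]]
ft_force: [-0.2, -0.1, -1.8]
grip_width: 0.0581
gripper_force: 19.9
```

Run:
```python
from kin import *
np.set_printoptions(precision=4,suppress=True)
s=get_state();print(s['joint_pos'],s['tool_pos'],s['ft_force'])
for n in('side','top'):
  c=snapshot(n);np.savez('pics/%s3.npz'%n,**c);cv2.imwrite('pics/%s3.png'%n,c['color'])
a=cv2.imread('pics/side3.png')[100:300,150:390];b=cv2.imread('pics/top3.png')[130:330,140:360]
cv2.imwrite('pics/m3.png',np.hstack([cv2.resize(a,(400,333)),cv2.resize(b,(366,333))]))
Q=[[55.388169,21.83621,74.37778,0,83.85754,-12.33573],[33.74989,29.7713,93.21224,-35.86239,57.40443,10.29986],[32.98562665,37.9537386,97.13294781,-41.97525859,47.4673723,19.72227531],s['joint_pos']]
T=[[.20835,.50875,.23822],[.43976,.2867,.10237],[.44552,.28231,.01601],s['tool_pos']]
def fk2(q,P):
    p,M,w=fk(q,P[:6]); R=lambda a,t:Ro.from_euler(a,t,degrees=True).as_matrix()
    M1=R('z',q[0]);M3=M1@R('y',q[1]+q[2]); M4=M3@R('z',q[3])
    return p+M1@[P[6],0,0]+M3@[P[7],0,0]+M4@R('y',q[4])@[P[8],0,0]
P0=np.array([.2,.4,.4,.3,.1,0,0,0,0])
f=lambda P:np.concatenate([fk2(q,P)-t for q,t in zip(Q,T)])
r=least_squares(lambda P:np.r_[f(P),.0005*(P-P0)],P0); print(r.x,f(r.x)*1000)
```

```text
[ 32.9741  23.1794  87.201  -32.3023  67.1001   2.2423] [0.4458 0.2826 0.1887] [-0.1583 -0.0966 -1.7617]
[ 0.1301  0.5371  0.3508  0.2501  0.1175 -0.     -0.      0.103   0.    ] [-0.0002 -0.0004  0.     -0.0019  0.0021 -0.0004  0.0007 -0.0011  0.0002
  0.0016 -0.0007  0.0001]
```

View pics/m3.png

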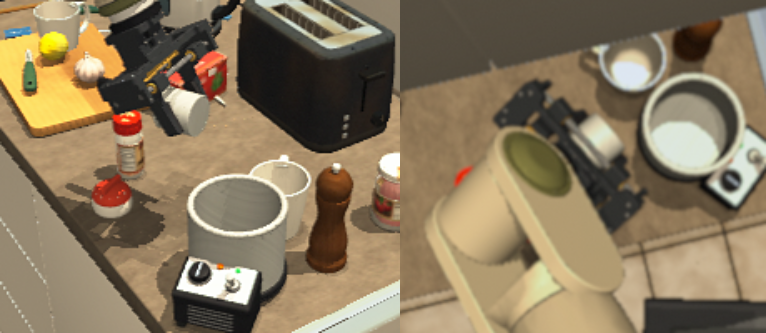

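Dipper is held by the cup and lifted clear; jar (125,130) and timer (110,195) still stand. The kinematic fit is exact, so I'll check reach for standing the dipper up, then regrasping and hanging tool-down.

```bash
cat >> kin.py <<'E'
PK=[0.1301,0.5371,0.3508,0.2501,0.1175,0]
B=np.array([[0,-1,0],[1,0,0],[0,0,1.]]) # model->tool
lo=np.array([-178,-50.7,12.7,-81.4,10,-165.2]); hi=np.array([178,133.3,142.1,261.4,163.1,165.2])
def FK(q):
    p,M,w=fk(q,PK); off=Ro.from_euler('z',q[0],degrees=True).as_matrix()@Ro.from_euler('y',q[1]+q[2],degrees=True).as_matrix()@[.103,0,0]
    return p+off,M@B.T if 0 else M,w+off
def ik(R,p,q0,full=False):
    f=lambda q:np.r_[(FK(q)[0]-p)*10,Ro.from_matrix((R@np.array([[0,1,0],[-1,0,0],[0,0,1.]])).T@FK(q)[1]).as_rotvec()]
    r=least_squares(f,np.clip(q0,lo+.1,hi-.1),bounds=(lo,hi),x_scale=50)
    return r.x,np.linalg.norm(r.fun)
E
python3 - <<'E'
from kin import *
np.set_printoptions(precision=1,suppress=True)
s=get_state(); q=s['joint_pos']
R=s['eef_rot']; print(FK(q)[0]-s['tool_pos'],np.round(R.T@FK(q)[1],2))
q0=q
for P in ([.365,.222],[.38,.21],[.36,.26]):
  for a in (-20,0,20,40):
    for t in (-60,-50):
      best=None
      for st in (q,[30,-20,130,0,60,0],[10,0,110,60,60,60],[30,-20,130,180,60,0],[60,0,120,-60,60,-90]):
        x,e=ik(Rt(a-90,t),np.r_[P,.05]+.019*Rt(a-90,t)[:,2],np.array(st,float))
        if best is None or e<best[1]: best=(x,e)
      print(P,a,t,"err %.3f"%best[1],best[0],np.round(FK(best[0])[2],2))
E
```

```text
[ 0. -0. -0.] [[-0.  1. -0.]
 [-1.  0. -0.]
 [-0.  0.  1.]]
[0.365, 0.222] -20 -60 err 0.000 [  38.4   42.1  128.   244.    55.2 -100.4] [0.2 0.3 0.2]
[0.365, 0.222] -20 -50 err 0.000 [  35.    36.1  126.2  250.4   41.8 -111.9] [0.2 0.3 0.2]
[0.365, 0.222] 0 -60 err 0.000 [ 28.3  45.6 139.4 207.   64.5 -87.4] [0.2 0.2 0.2]
[0.365, 0.222] 0 -50 err 0.000 [ 25.9  36.9 135.6 209.2  43.3 -94.8] [0.2 0.2 0.2]
[0.365, 0.222] 20 -60 err 0.135 [ 16.1  41.6 142.1 180.5  57.8 -92.4] [0.2 0.2 0.2]
[0.365, 0.222] 20 -50 err 0.003 [ 11.9  38.9 142.1 172.1  50.8 -90.2] [0.2 0.2 0.2]
[0.365, 0.222] 40 -60 err 0.150 [ -5.2  40.6 142.1 132.3  54.8 -90.3] [0.2 0.1 0.2]
[0.365, 0.222] 40 -50 err 0.013 [ -2.1  38.5 142.1 137.9  49.8 -90.3] [0.2 0.1 0.2]
[0.38, 0.21] -20 -60 err 0.000 [ 35.1  42.1 128.3 240.3  54.8 -99.6] [0.2 0.3 0.2]
[0.38, 0.21] -20 -50 err 0.000 [  31.8   36.1  126.3  246.8   40.9 -111.2] [0.2 0.3 0.2]
[0.38, 0.21] 0 -60 err 0.000 [ 24.3  45.6 139.4 203.2  64.6 -87.7] [0.2 0.2 0.2]
[0.38, 0.21] 0 -50 err 0.000 [ 22.3  36.8 135.4 205.2  42.9 -94.3] [0.2 0.2 0.2]
[0.38, 0.21] 20 -60 er
[... 279 characters left out ...]
 49.6 -89.5] [0.2 0.1 0.2]
[0.36, 0.26] -20 -60 err 0.000 [  43.9   41.7  122.8  253.3   54.3 -107.2] [0.2 0.3 0.2]
[0.36, 0.26] -20 -50 err 0.000 [  40.6   36.4  121.5  260.9   42.5 -119.1] [0.2 0.3 0.2]
[0.36, 0.26] 0 -60 err 0.000 [ 35.8  43.4 134.1 216.7  57.9 -91.8] [0.2 0.3 0.2]
[0.36, 0.26] 0 -50 err 0.000 [  33.2   36.2  130.9  221.1   39.6 -101.1] [0.2 0.3 0.2]
[0.36, 0.26] 20 -60 err 0.028 [ 22.1  46.1 142.1 182.9  67.1 -90.1] [0.2 0.2 0.2]
[0.36, 0.26] 20 -50 err 0.000 [ 20.8  37.5 138.  180.9  45.4 -90.1] [0.2 0.2 0.2]
[0.36, 0.26] 40 -60 err 0.093 [  5.   42.9 142.1 145.6  59.5 -92.8] [0.2 0.1 0.2]
[0.36, 0.26] 40 -50 err 0.000 [  7.1  38.1 139.9 146.1  48.3 -88.6] [0.2 0.1 0.2]
```

Run:
```python
from kin import *
np.set_printoptions(precision=1,suppress=True)
s=get_state(); q=s['joint_pos']
g0=s['tool_pos']-.019*s['eef_rot'][:,2]
W=[(43,30,g0),(43,-60,[.37,.27,.25]),(-28,-60,[.34,.28,.25]),(-100,-60,[.365,.225,.25]),(-100,-60,[.365,.225,.027])]
for (a0,t0,p0),(a1,t1,p1) in zip(W,W[1:]):
  print('->',a1,t1,p1)
  for k in (.25,.5,.75,1):
    R=Rt(a0+k*(a1-a0),t0+k*(t1-t0)); p=np.array(p0)*(1-k)+np.array(p1)*k+.019*R[:,2]
    q,e=ik(R,p,q); el=FK(q)[2]; print("%.3f"%e,q,np.round(el,2))
to(Rt(43,-60),W[1][2])
```

```text
-> 43 -60 [0.37, 0.27, 0.25]
0.000 [ 23.9  19.6  86.1  -7.5  72.  -16.9] [0.4 0.3 0.4]
0.000 [ 14.4  19.2  85.6  13.2  82.8 -31.1] [0.4 0.2 0.5]
0.000 [  6.3  21.7  86.7  29.4  95.5 -40.1] [0.5 0.2 0.4]
0.000 [  0.7  26.3  89.7  42.3 107.8 -45.7] [0.5 0.1 0.4]
-> -28 -60 [0.34, 0.28, 0.25]
0.000 [ -3.4  20.9  99.5  49.9  96.  -40.4] [0.5 0.1 0.4]
0.000 [ -6.2  15.  109.4  57.9  83.5 -36.2] [0.4 0.1 0.4]
0.000 [ -6.9   9.  118.4  67.   69.9 -32.4] [0.3 0.1 0.4]
0.000 [ -3.4   3.4 125.6  78.4  53.5 -28.4] [0.2 0.1 0.4]
-> -100 -60 [0.365, 0.225, 0.25]
0.000 [  2.7   0.2 129.1  92.4  34.9 -26.7] [0.2 0.1 0.4]
0.000 [ 14.2   0.1 129.1 130.   13.4 -46.7] [0.2 0.2 0.4]
0.000 [  26.4    3.2  125.8  244.8   17.6 -144.3] [0.2 0.2 0.4]
0.062 [  34.2    8.3  122.7  261.4   37.  -145.9] [0.2 0.2 0.3]
-> -100 -60 [0.365, 0.225, 0.027]
0.000 [  34.8   15.7  125.3  255.1   39.2 -134.6] [0.2 0.3 0.3]
0.000 [  34.8   25.4  129.5  240.6   44.5 -115.3] [0.2 0.3 0.2]
0.000 [  34.8   36.4  132.4  230.4   52.4 -100. ] [0.2 0.3 0.2]
0.000 [ 34.8  47.8 133.6 224.2  61.1 -88.8] [0.2 0.3 0.1]
t 3.3 turn [-0. 90.  0.] shift [ 22.7 -62.5 -78.1] | tcp goal [0.4 0.3 0.2] now [0.4 0.3 0.2] q [ 33.   23.5  87.5 -32.3  66.9   2.4]
```

Run:
```python
from kin import *
np.set_printoptions(precision=1,suppress=True)
s=get_state(); q=np.array([.7,26.3,89.7,42.3,107.8,-45.7])
W=[(43,-60,[.37,.27,.25]),(-10,-60,[.34,.28,.2]),(-28,-60,[.34,.27,.1]),(-95,-60,[.365,.225,.1]),(-95,-60,[.365,.225,.027])]
for (a0,t0,p0),(a1,t1,p1) in zip(W,W[1:]):
  print('->',a1,t1,p1)
  for k in (.25,.5,.75,1):
    R=Rt(a0+k*(a1-a0),t0+k*(t1-t0)); p=np.array(p0)*(1-k)+np.array(p1)*k+.019*R[:,2]
    q,e=ik(R,p,q); el=FK(q)[2]; print("%.3f"%e,q,np.round(el,2))
```

```text
-> -10 -60 [0.34, 0.28, 0.2]
0.000 [ -2.3  23.2  98.2  47.7  97.6 -43.2] [0.5 0.1 0.3]
0.000 [ -4.8  20.2 106.9  53.9  87.1 -41.9] [0.4 0.1 0.3]
0.000 [ -6.4  17.5 115.5  61.4  76.5 -42.1] [0.4 0.1 0.3]
0.000 [ -6.6  15.3 123.8  71.5  65.7 -44.2] [0.3 0.1 0.3]
-> -28 -60 [0.34, 0.27, 0.1]
0.000 [ -6.8  18.4 128.   78.1  61.3 -51.3] [0.3 0.1 0.3]
0.000 [ -6.8  22.4 132.1  86.7  58.  -60.3] [0.3 0.1 0.3]
0.000 [ -6.4  27.6 136.1  97.1  56.5 -71.2] [0.3 0.1 0.2]
0.000 [ -5.8  34.  139.9 108.8  57.8 -83.3] [0.2 0.1 0.2]
-> -95 -60 [0.365, 0.225, 0.1]
0.064 [  0.6  31.4 142.1 130.7  52.5 -83.5] [0.2 0.1 0.2]
0.077 [ 12.7  30.7 142.1 164.   49.1 -88.2] [0.2 0.2 0.2]
0.000 [ 22.7  34.5 141.6 191.4  56.2 -90.9] [0.2 0.2 0.2]
0.000 [ 32.1  33.  134.3 222.8  50.3 -99.9] [0.2 0.2 0.2]
-> -95 -60 [0.365, 0.225, 0.027]
0.000 [ 32.1  37.  135.2 220.2  53.9 -95.8] [0.2 0.2 0.2]
0.000 [ 32.1  41.1 135.8 218.2  57.6 -92.2] [0.2 0.2 0.2]
0.000 [ 32.1  45.1 136.3 216.6  61.1 -89. ] [0.2 0.2 0.2]
0.000 [ 32.1  49.1 136.5 215.3  64.6 -86.2] [0.2 0.2 0.1]
```

>>> drive_tool(series=[[0,7,0,2,-5,-6,50],[0,14,0,4,-10,-12,50],[0,21,0,6,-15,-18,50],[0,28,0,8,-20,-24,50],[0,35,0,10,-25,-30,50],[0,42,0,12,-30,-37,50],[0,49,0,14,-35,-43,50],[0,56,0,16,-40,-49,50],[0,63,0,17,-45,-55,50],[0,70,0,19,-50,-61,50],[0,77,0,20,-54,-67,50],[0,84,0,22,-58,-73,50],[0,90,0,23,-62,-78,50],[0,90,0,23,-62,-78,50]])

```text
time_s: 4.43
tool_pos: [0.3592, 0.2817, 0.238]
eef_rot: [[-0.33, 0.733, -0.594], [0.366, 0.68, 0.635], [0.87, -0.008, -0.493]]
ft_force: [-0.5, -0.0, -2.8]
grip_width: 0.0582
gripper_force: 20.0
```

Run:
```python
from kin import *
np.set_printoptions(precision=1,suppress=True)
s=get_state(); q=s['joint_pos']; R0=s['eef_rot']; P0=s['tool_pos']
g=P0-.019*R0[:,2]
W=[(43,-60,g),(-10,-60,[.36,.28,.18]),(-55,-60,[.40,.28,.16]),(-95,-60,[.37,.24,.15]),(-95,-60,[.365,.225,.03])]
for (a0,t0,p0),(a1,t1,p1) in zip(W,W[1:]):
  print('->',a1,t1,p1)
  for k in (.25,.5,.75,1):
    R=Rt(a0+k*(a1-a0),t0+k*(t1-t0)); p=np.array(p0)*(1-k)+np.array(p1)*k+.019*R[:,2]
    q,e=ik(R,p,q); print("%.3f"%e,q,'row',np.round(Ro.from_matrix(R0.T@R).as_rotvec(degrees=True),1),np.round(1000*R0.T@(p-P0),0))
```

```text
-> -10 -60 [0.36, 0.28, 0.18]
0.000 [ -2.3  24.2  97.9  47.7  97.1 -43.7] row [-11.6  -0.4   6.1] [-13.   4.  11.]
0.000 [ -4.7  22.1 106.2  54.   86.3 -42.9] row [-23.1  -0.4  12.7] [-27.   7.  21.]
0.000 [ -6.2  20.5 114.5  62.   75.4 -43.8] row [-34.6  -0.3  19.3] [-40.  10.  31.]
0.000 [ -6.2  19.7 122.5  73.2  64.5 -47.4] row [-46.1  -0.2  25.9] [-55.  13.  40.]
-> -55 -60 [0.4, 0.28, 0.16]
0.000 [ -4.7  19.  126.5  84.5  56.5 -49.4] row [-55.8  -0.2  31.5] [-64.  22.  34.]
0.000 [ -1.3  18.9 129.5  99.2  48.6 -53.3] row [-65.6  -0.1  37.1] [-73.  31.  28.]
0.000 [  4.   19.4 131.3 118.3  41.4 -60.1] row [-75.3  -0.   42.7] [-82.  38.  22.]
0.000 [ 10.9  20.5 131.3 142.5  35.4 -70.5] row [-85.1   0.   48.3] [-91.  46.  16.]
-> -95 -60 [0.37, 0.24, 0.15]
0.000 [ 16.6  20.7 132.6 166.8  33.7 -83.2] row [-93.8   0.1  53.3] [-96.  33.  13.]
0.000 [ 22.8  21.2 132.5 192.2  34.1 -96.2] row [-102.4    0.2   58.3] [-101.   19.   10.]
0.000 [  28.9   22.1  131.1  216.1   36.6 -107.8] row [-111.1    0.2   63.3] [-105.    6.    7.]
0.000 [  34.1   23.2  128.8  236.7   40.8 -116.9] row [-119.8    0.3   68.3] [-110.   -9.    4.]
-> -95 -60 [0.365, 0.225, 0.03]
0.000 [  33.6   28.9  131.3  229.2   45.6 -107.3] row [-119.8    0.3   68.3] [-137.  -12.   18.]
0.000 [ 33.1  35.  133.5 223.3  51.3 -99.1] row [-119.8    0.3   68.3] [-164.  -15.   31.]
0.000 [ 32.6  41.6 135.2 218.8  57.5 -92.3] row [-119.8    0.3   68.3] [-191.  -18.   44.]
0.000 [ 32.1  48.5 136.5 215.5  64.  -86.7] row [-119.8    0.3   68.3] [-218.  -22.   57.]
```

>>> drive_tool(series=[[-11.6,0,6.1,-13,4,11,50],[-11.6,0,6.1,-13,4,11,50],[-23.1,0,12.7,-27,7,21,50],[-23.1,0,12.7,-27,7,21,50],[-34.6,0,19.3,-40,10,31,50],[-34.6,0,19.3,-40,10,31,50],[-46.1,0,25.9,-55,13,40,50],[-46.1,0,25.9,-55,13,40,50],[-55.8,0,31.5,-64,22,34,50],[-55.8,0,31.5,-64,22,34,50],[-65.6,0,37.1,-73,31,28,50],[-65.6,0,37.1,-73,31,28,50],[-75.3,0,42.7,-82,38,22,50],[-75.3,0,42.7,-82,38,22,50],[-85.1,0,48.3,-91,46,16,50],[-85.1,0,48.3,-91,46,16,50],[-85.1,0,48.3,-91,46,16,50]])

```text
time_s: 5.85
tool_pos: [0.4131, 0.2915, 0.1525]
eef_rot: [[0.404, 0.575, 0.712], [0.291, -0.818, 0.496], [0.868, 0.007, -0.497]]
ft_force: [0.1, 0.5, -2.7]
grip_width: 0.0581
gripper_force: 20.0
```

Run:
```python
from kin import *
np.set_printoptions(precision=1,suppress=True)
for a,p in((-75,[.385,.26,.155]),(-95,[.37,.24,.15]),(-95,[.365,.225,.06])): to(Rt(a,-60),p)
for n in('side','top'):
  c=snapshot(n);cv2.imwrite('pics/%s4.png'%n,c['color'])
a=cv2.imread('pics/side4.png')[50:300,150:390];b=cv2.imread('pics/top4.png')[130:330,140:360]
cv2.imwrite('pics/m4.png',np.hstack([cv2.resize(a,(400,416)),cv2.resize(b,(400,416))]))
```

```text
t 5.8 turn [-17.2  -0.2  10.3] shift [-18.9  15.3 -18.7] | tcp goal [0.4 0.3 0.1] now [0.4 0.3 0.2] q [ 11.4  20.2 131.1 143.1  35.1 -71.1]
t 5.8 turn [-34.6  -0.3  20.3] shift [-36.5  27.9 -39.3] | tcp goal [0.4 0.2 0.1] now [0.4 0.3 0.2] q [ 11.4  20.2 131.1 143.1  35.1 -71.1]
t 5.8 turn [-34.6  -0.3  20.3] shift [-121.    36.7   -5.5] | tcp goal [0.4 0.2 0.1] now [0.4 0.3 0.2] q [ 11.4  20.2 131.1 143.1  35.1 -71.1]
```

View pics/m4.png

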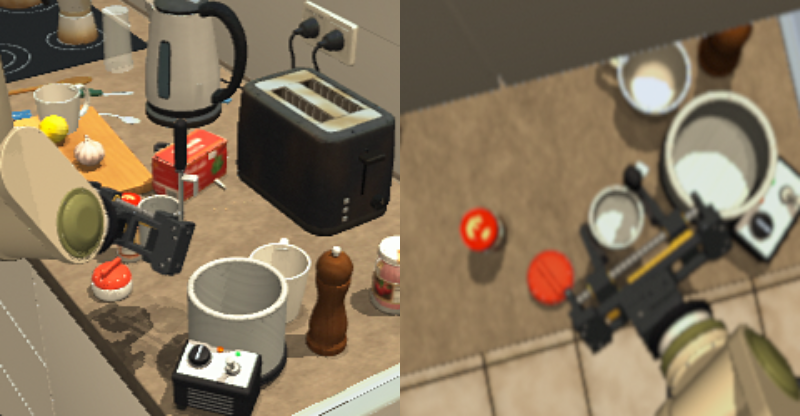

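The dipper is upright in the fingers (side: grip at (180,145); top: cup (617,215), hook (640,170)); everything else is in place. I'll finish the yaw and lower it.

>>> drive_tool(series=[[-17.2,0,10.3,-19,15,-19,50],[-17.2,0,10.3,-19,15,-19,50],[-17.2,0,10.3,-19,15,-19,50],[-34.6,0,20.3,-37,28,-39,50],[-34.6,0,20.3,-37,28,-39,50],[-34.6,0,20.3,-37,28,-39,50],[-34.6,0,20.3,-121,37,-6,50],[-34.6,0,20.3,-121,37,-6,50],[-34.6,0,20.3,-121,37,-6,50],[-34.6,0,20.3,-121,37,-6,50]])

```text
time_s: 6.78
tool_pos: [0.383, 0.2236, 0.0479]
eef_rot: [[0.495, -0.083, 0.865], [-0.043, -0.997, -0.071], [0.868, -0.002, -0.497]]
ft_force: [-0.0, 0.8, -1.0]
grip_width: 0.0578
gripper_force: 20.0
```

Run:
```python
from kin import *
for h in (.035,.026): to(Rt(-95,-60),[.365,.225,h])
c=snapshot('side');w=cloud(c).reshape(-1,3)
m=(np.linalg.norm(w[:,:2]-[.37,.225],axis=1)<.034)&(w[:,2]>.005); print('lowest near cup',np.percentile(w[m][:,2],[0,1,5,50]),m.sum())
```

```text
t 6.8 turn [-0.3 -0.2 -0. ] shift [-20.2   0.2   9.8] | tcp goal [0.3814 0.2236 0.0255] now [0.383  0.2236 0.0479] q [ 31.7  42.6 136.1 216.9  59.1 -90.8]
t 6.8 turn [-0.3 -0.2 -0. ] shift [-28.1   0.2  14.3] | tcp goal [0.3814 0.2236 0.0165] now [0.383  0.2236 0.0479] q [ 31.7  42.6 136.1 216.9  59.1 -90.8]
lowest near cup [0.03227282 0.03483902 0.04697467 0.07502325] 478
```

Descend vertically in slow steps, watching the force.

>>> drive_tool(series=[[0,0,0,-10,0,6,50],[0,0,0,-20,0,11,50],[0,0,0,-24,0,14,50],[0,0,0,-24,0,14,50]])

```text
time_s: 7.17
tool_pos: [0.3843, 0.2229, 0.0244]
eef_rot: [[0.49, -0.086, 0.868], [-0.047, -0.996, -0.072], [0.871, -0.005, -0.492]]
ft_force: [1.6, 0.6, -1.5]
grip_width: 0.0583
gripper_force: 20.0
```

>>> drive_tool(series=[[0,0,0,-3,0,2,50],[0,0,0,-5,0,3,50],[0,0,0,-5,0,3,50]])

```text
time_s: 7.42
tool_pos: [0.3841, 0.2228, 0.0185]
eef_rot: [[0.489, -0.086, 0.868], [-0.047, -0.996, -0.073], [0.871, -0.005, -0.491]]
ft_force: [-1.2, -0.1, -2.5]
grip_width: 0.0577
gripper_force: 20.0
```

>>> drive_tool(series=[[0,0,0,-1.5,0,0.8,50],[0,0,0,-2.6,0,1.5,50],[0,0,0,-2.6,0,1.5,50]])

```text
time_s: 7.67
tool_pos: [0.384, 0.2229, 0.0152]
eef_rot: [[0.489, -0.086, 0.868], [-0.046, -0.996, -0.073], [0.871, -0.004, -0.492]]
ft_force: [-0.2, 0.7, -1.9]
grip_width: 0.0581
gripper_force: 20.0
```

>>> drive_tool(series=[[0,0,0,-1,0,0.6,50],[0,0,0,-2,0,1.1,50],[0,0,0,-2,0,1.1,50]])

```text
time_s: 7.92
tool_pos: [0.3841, 0.2231, 0.0144]
eef_rot: [[0.486, -0.084, 0.87], [-0.045, -0.996, -0.071], [0.873, -0.005, -0.488]]
ft_force: [-3.9, 3.2, 13.5]
grip_width: 0.058
gripper_force: 20.0
```

>>> drive_tool(series=[[0,0,0,0.5,0,-0.3,88],[0,0,0,0.5,0,-0.3,88],[0,0,0,0.5,0,-0.3,88],[0,0,0,0.5,0,-0.3,88],[0,0,0,0.5,0,-0.3,88],[0,0,0,0.5,0,-0.3,88],[0,0,0,0.5,0,-15,88],[0,0,0,0.5,0,-35,88],[0,0,0,0.5,0,-60,88],[0,0,0,0.5,0,-90,88],[0,0,0,0.5,0,-90,88]])

```text
time_s: 8.83
tool_pos: [0.3027, 0.2292, 0.0592]
eef_rot: [[0.491, -0.082, 0.867], [-0.043, -0.997, -0.07], [0.87, -0.003, -0.493]]
ft_force: [-0.3, 0.5, 0.0]
grip_width: 0.0881
gripper_force: 0.0
```

Run:
```python
from kin import *
np.set_printoptions(precision=4,suppress=True)
s=get_state(); print(s['joint_pos'],s['tool_pos'])
for n in('side','top'):
  c=snapshot(n);cv2.imwrite('pics/%s5.png'%n,c['color']); np.savez('pics/%s5.npz'%n,**c)
a=cv2.imread('pics/side5.png')[130:300,170:340];b=cv2.imread('pics/top5.png')[150:310,200:360]
cv2.imwrite('pics/m5.png',np.hstack([cv2.resize(a,(400,400)),cv2.resize(b,(400,400))]))
for n in('side','top'):
  c=dict(np.load('pics/%s5.npz'%n)); w=cloud(c); W=w.reshape(-1,3)
  near=np.linalg.norm(W[:,:2]-[.38,.222],axis=1)<.065
  m=near&(W[:,2]>.185)&(W[:,2]<.2); print(n,'grip top',m.sum(),W[m].mean(0))
  m=near&(W[:,2]>.120)&(W[:,2]<.185); print(' grip',m.sum(),W[m].mean(0), W[m][:,2].max())
  m=near&(W[:,2]>.101)&(W[:,2]<.114); print(' hook',m.sum(),W[m].mean(0))
  m=near&(W[:,2]>.050)&(W[:,2]<.060); P=W[m][:,:2]; print(' cuprim',m.sum(),circ(P),cv2.minEnclosingCircle((P*1000).astype(np.float32)))
```

```text
[ 44.1074  42.9648 141.9536 226.8106  63.778  -85.6785] [0.3027 0.2292 0.0592]
side grip top 39 [0.3793 0.1899 0.1885]
 grip 312 [0.3922 0.1896 0.1465] 0.1849499797505277
 hook 102 [0.3982 0.1875 0.1077]
 cuprim 115 (array([0.3785, 0.2185]), np.float64(0.03257811286676054)) ((381.5881042480469, 206.7665252685547), 48.85197448730469)
top grip top 58 [0.3802 0.1945 0.1888]
 grip 163 [0.4143 0.1952 0.1365] 0.18499105788546144
 hook 37 [0.3993 0.1848 0.108 ]
 cuprim 145 (array([0.3787, 0.221 ]), np.float64(0.03131260722594561)) ((392.48919677734375, 224.09326171875), 51.216732025146484)
```

View pics/m5.png

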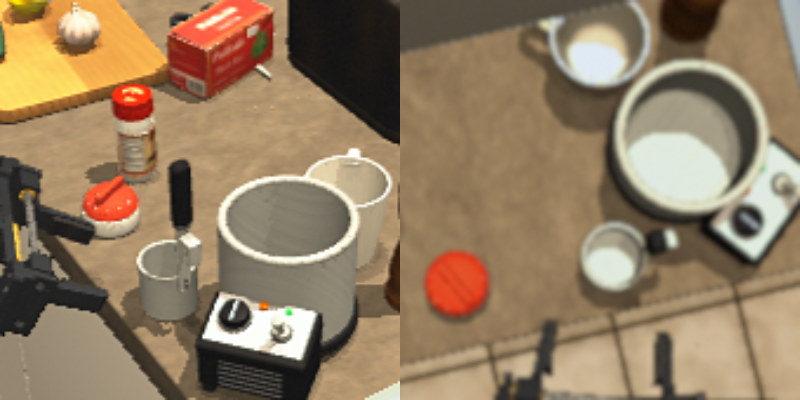

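The dipper stands free on its bottom (side crop: cup (170,275), grip (180,195), hook (192,245)), with the open gripper backed off. One closer measurement of the grip's line.

Run:
```python
from kin import *
np.set_printoptions(precision=4,suppress=True)
for n in('side','top'):
  c=dict(np.load('pics/%s5.npz'%n)); w=cloud(c); W=w.reshape(-1,3); hsv=cv2.cvtColor(c['color'],cv2.COLOR_BGR2HSV).reshape(-1,3)
  near=np.linalg.norm(W[:,:2]-[.387,.190],axis=1)<.028
  for z0,z1 in((.125,.145),(.145,.165),(.165,.18),(.183,.2)):
    m=near&(W[:,2]>z0)&(W[:,2]<z1)&(hsv[:,2]<70); P=W[m]
    if m.sum()>3: print(n,z0,m.sum(),P.mean(0),P.min(0)[:2],P.max(0)[:2])
  m=near&(W[:,2]>.1)&(W[:,2]<.115)&(hsv[:,2]>90); P=W[m]; print(n,'hook',m.sum(),P.mean(0),P.min(0),P.max(0))
  m=(np.linalg.norm(W[:,:2]-[.379,.22],axis=1)<.04)&(W[:,2]>.051)&(W[:,2]<.058); P=W[m]; c2,r2=circ(P[:,:2]); 
  for _ in range(4):
    d=abs(np.linalg.norm(P[:,:2]-c2,axis=1)-.0285); Q=P[d<.004][:,:2]; c2=circ(Q)[0]
  print('cup',c2,circ(Q)[1],len(Q),P[:,2].max())
```

```text
side 0.125 61 [0.379  0.1868 0.1353] [0.3704 0.1817] [0.3899 0.1928]
side 0.145 60 [0.3789 0.1868 0.155 ] [0.3705 0.1824] [0.3884 0.1924]
side 0.165 51 [0.3784 0.1872 0.1719] [0.37   0.1823] [0.3884 0.1934]
side 0.183 41 [0.3794 0.1888 0.1879] [0.3717 0.1837] [0.3881 0.1966]
side hook 75 [0.384  0.1813 0.1075] [0.3731 0.1691 0.1004] [0.4089 0.1959 0.113 ]
cup [0.3717 0.2215] 0.028830926981951548 93 0.057995734804084764
top 0.165 7 [0.3775 0.1995 0.1744] [0.3711 0.1867] [0.3853 0.2029]
top 0.183 60 [0.3796 0.1954 0.1884] [0.3709 0.1874] [0.3891 0.2035]
top hook 22 [0.3847 0.1771 0.1085] [0.3777 0.1724 0.1063] [0.3906 0.1815 0.1112]
cup [0.3702 0.224 ] 0.027784699146410616 123 0.05799384386343
```

```bash
cat > path.py <<'E'
from kin import *
np.set_printoptions(precision=1,suppress=True)
def path(W,n=4,rows=True):
  s=get_state(); q=s['joint_pos']; R0=s['eef_rot']; P0=s['tool_pos']; W=[(W[0][0],W[0][1],P0-.019*R0[:,2])]+W[1:]
  for (a0,t0,p0),(a1,t1,p1) in zip(W,W[1:]):
    print('->',a1,t1,p1)
    for k in np.arange(1,n+1)/n:
      R=Rt(a0+k*(a1-a0),t0+k*(t1-t0)); p=np.array(p0)*(1-k)+np.array(p1)*k+.019*R[:,2]
      q,e=ik(R,p,q); print("%.3f"%e,q,'row',np.round(Ro.from_matrix(R0.T@R).as_rotvec(degrees=True),1),np.round(1000*R0.T@(p-P0),0),np.round(FK(q)[2],2))
E
python3 - <<'E'
from path import *
path([(-95,-60,0),(-95,-60,[.285,.24,.2]),(-28,-60,[.33,.34,.25]),(40,-30,[.36,.34,.27]),(107,0,[.38,.22,.28])])
E
```

```text
-> -95 -60 [0.285, 0.24, 0.2]
0.000 [ 44.3  33.7 139.2 232.8  55.6 -96.5] row [-0.3 -0.6 -0.2] [ 28.  -2. -17.] [0.1 0.2 0.2]
0.000 [  44.9   25.5  136.7  240.2   49.7 -107.8] row [-0.3 -0.6 -0.2] [ 56.  -4. -35.] [0.1 0.2 0.2]
0.000 [  45.4   18.2  133.6  249.4   45.5 -120.7] row [-0.3 -0.6 -0.2] [ 85.  -7. -52.] [0.1 0.3 0.3]
0.000 [  45.9   11.9  130.3  259.6   43.1 -134.2] row [-0.3 -0.6 -0.2] [113.  -9. -70.] [0.1 0.3 0.3]
-> -28 -60 [0.33, 0.34, 0.25]
0.000 [  37.3    7.3  132.6  233.6   27.7 -126.7] row [14.2 -0.6 -8.5] [128. -39. -68.] [0.1 0.2 0.3]
0.000 [ 25.9   3.9 132.6 172.1  16.6 -83.7] row [ 28.8  -0.7 -16.8] [142. -70. -68.] [0.1 0.2 0.3]
0.000 [ 15.9   3.2 129.4 108.6  26.6 -36.4] row [ 43.3  -0.7 -25. ] [156. -99. -69.] [0.2 0.2 0.3]
0.000 [ 10.5   5.5 123.   85.4  42.8 -25.8] row [ 57.9  -0.7 -33.3] [ 169. -128.  -71.] [0.2 0.2 0.4]
-> 40 -30 [0.36, 0.34, 0.27]
0.000 [  7.8   7.6 112.9  62.3  58.1 -16. ] row [ 69.8  -6.8 -46.4] [ 173. -128.  -70.] [0.3 0.2 0.4]
0.000 [  9.2  11.2 102.1  48.1  71.6 -14.9] row [ 80.4 -11.6 -61.3] [ 177. -127.  -69.] [0.4 0.2 0.4]
0.000 [ 12.5  14.9  92.1  37.1  82.8 -18.6] row [ 89.3 -14.6 -77.7] [ 182. -125.  -66.] [0.4 0.2 0.5]
0.000 [ 16.5  17.9  83.7  27.3  91.2 -26. ] row [ 96.4 -15.2 -95.6] [ 188. -122.  -63.] [0.4 0.2 0.5]
-> 107 0 [0.38, 0.22, 0.28]
0.000 [ 17.5  18.   80.7  17.3  95.7 -39.7] row [ 101.2  -13.  -114.3] [194. -89. -57.] [0.4 0.3 0.5]
0.000 [ 18.1  16.5  80.8   8.5  95.1 -55.6] row [ 103.6   -7.1 -133.7] [200. -57. -50.] [0.4 0.3 0.5]
0.000 [ 17.4  13.6  83.5   2.2  90.1 -73. ] row [-98.2  -3.1 145.3] [206. -26. -42.] [0.4 0.2 0.5]
0.000 [ 14.5   9.5  88.1  -0.   82.4 -92.5] row [-80.9 -15.2 138.4] [214.   3. -35.] [0.4 0.2 0.5]
```

Run:
```python
from path import *
path([(-95,-60,0),(-95,-60,[.28,.28,.19]),(-28,-60,[.32,.38,.24]),(40,-30,[.36,.34,.28])])
```

```text
-> -95 -60 [0.28, 0.28, 0.19]
0.000 [ 46.2  34.  137.7 235.4  55.  -97.9] row [-0.3 -0.6 -0.2] [ 25. -12. -18.] [0.1 0.3 0.2]
0.000 [  48.4   26.8  133.9  245.1   50.  -110.2] row [-0.3 -0.6 -0.2] [ 50. -24. -36.] [0.1 0.3 0.2]
0.000 [  50.5   21.   129.9  255.4   47.5 -122.9] row [-0.3 -0.6 -0.2] [ 75. -36. -54.] [0.1 0.3 0.3]
0.028 [  52.1   16.6  127.   261.4   47.  -131.4] row [-0.3 -0.6 -0.2] [100. -48. -72.] [0.1 0.3 0.3]
-> -28 -60 [0.32, 0.38, 0.24]
0.000 [  45.6   12.2  128.7  243.4   32.7 -130.7] row [14.2 -0.6 -8.5] [114. -79. -72.] [0.1 0.3 0.3]
0.000 [  35.8    8.7  129.6  199.7   19.1 -105. ] row [ 28.8  -0.7 -16.8] [ 128. -109.  -73.] [0.1 0.2 0.3]
0.000 [ 25.9   7.3 127.4 127.4  21.1 -49.2] row [ 43.3  -0.7 -25. ] [ 141. -138.  -75.] [0.2 0.2 0.3]
0.000 [ 19.2   8.5 121.8  93.   36.1 -28.5] row [ 57.9  -0.7 -33.3] [ 153. -167.  -77.] [0.2 0.2 0.4]
-> 40 -30 [0.36, 0.34, 0.28]
0.000 [ 13.2   9.  112.2  64.1  53.6 -14.2] row [ 69.8  -6.8 -46.4] [ 163. -157.  -76.] [0.3 0.2 0.4]
0.000 [ 12.2  11.7 101.5  48.6  69.6 -12.8] row [ 80.4 -11.6 -61.3] [ 174. -147.  -74.] [0.4 0.2 0.4]
0.000 [ 13.8  14.8  91.3  37.3  82.8 -17. ] row [ 89.3 -14.6 -77.7] [ 185. -134.  -72.] [0.4 0.2 0.5]
0.000 [ 16.5  17.4  82.7  27.3  92.6 -25.3] row [ 96.4 -15.2 -95.6] [ 197. -122.  -68.] [0.4 0.2 0.5]
```

>>> drive_tool(series=[[0,0,0,25,-12,-18,88],[0,0,0,50,-24,-36,88],[0,0,0,80,-38,-58,88],[0,0,0,80,-38,-58,88],[7,0,-4,97,-58,-65,88],[7,0,-4,97,-58,-65,88],[14.2,0,-8.5,114,-79,-72,88],[14.2,0,-8.5,114,-79,-72,88],[14.2,0,-8.5,114,-79,-72,88],[21.5,0,-12.6,121,-94,-73,88],[21.5,0,-12.6,121,-94,-73,88],[28.8,0,-16.8,128,-109,-73,88],[28.8,0,-16.8,128,-109,-73,88],[28.8,0,-16.8,128,-109,-73,88],[36,0,-21,134,-124,-74,88],[36,0,-21,134,-124,-74,88],[36,0,-21,134,-124,-74,88],[43.3,0,-25,141,-138,-75,88],[43.3,0,-25,141,-138,-75,88],[43.3,0,-25,141,-138,-75,88]])

```text
time_s: 10.6
tool_pos: [0.3233, 0.3649, 0.2182]
eef_rot: [[0.349, 0.689, 0.635], [0.336, -0.724, 0.602], [0.875, 0.003, -0.485]]
ft_force: [-0.7, 0.2, 0.9]
grip_width: 0.088
gripper_force: 0.0
```

Run:
```python
from path import *
y=get_state()['eef_rot'][:,1]; print(np.degrees(np.arctan2(y[1],y[0])),get_state()['joint_pos'])
path([(-45,-60,0),(-28,-60,[.32,.38,.24]),(40,-30,[.36,.34,.28]),(107,0,[.38,.193,.28])],n=3)
```

```text
-46.42307923477493 [ 26.7   7.7 128.  136.   21.3 -56.6]
-> -28 -60 [0.32, 0.38, 0.24]
0.000 [ 23.1   7.4 125.9 112.1  25.6 -38.9] row [ 6.3 -1.  -3.3] [ 7. -6.  5.] [0.2 0.2 0.3]
0.000 [ 20.9   7.8 124.  101.1  30.8 -32.5] row [11.2 -1.  -6.1] [ 15. -12.  10.] [0.2 0.2 0.3]
0.000 [ 19.2   8.5 121.8  93.   36.1 -28.5] row [16.1 -1.  -8.9] [ 22. -18.  15.] [0.2 0.2 0.4]
-> 40 -30 [0.36, 0.34, 0.28]
0.000 [ 12.5   9.8 108.7  58.1  59.2 -12.9] row [ 34.  -10.5 -23.1] [30. -4.  6.] [0.3 0.2 0.4]
0.000 [ 13.1  13.8  94.5  40.8  78.7 -15.1] row [ 49.6 -18.7 -40.6] [37. 14. -4.] [0.4 0.2 0.4]
0.000 [ 16.5  17.4  82.7  27.3  92.6 -25.3] row [ 62.4 -24.7 -61.1] [ 44.  34. -13.] [0.4 0.2 0.5]
-> 107 0 [0.38, 0.193, 0.28]
0.000 [ 16.8  17.   80.3  14.   97.1 -45.6] row [ 71.8 -27.5 -83.9] [ 28.  77. -40.] [0.4 0.2 0.5]
0.000 [ 15.7  13.6  83.3   3.6  92.4 -69.1] row [  77.6  -25.9 -108.6] [ 13. 121. -65.] [0.4 0.2 0.5]
0.000 [ 10.9   8.2  89.8  -0.   82.  -96.1] row [  79.2  -18.5 -134.3] [ -1. 164. -88.] [0.4 0.2 0.5]
```

>>> drive_tool(series=[[8,-1,-4,10,-8,6,88],[8,-1,-4,10,-8,6,88],[16.1,-1,-8.9,22,-18,15,88],[16.1,-1,-8.9,22,-18,15,88],[34,-10.5,-23.1,30,-4,6,88],[34,-10.5,-23.1,30,-4,6,88],[34,-10.5,-23.1,30,-4,6,88],[34,-10.5,-23.1,30,-4,6,88],[49.6,-18.7,-40.6,37,14,-4,88],[49.6,-18.7,-40.6,37,14,-4,88],[49.6,-18.7,-40.6,37,14,-4,88],[49.6,-18.7,-40.6,37,14,-4,88],[62.4,-24.7,-61.1,44,34,-13,88],[62.4,-24.7,-61.1,44,34,-13,88],[62.4,-24.7,-61.1,44,34,-13,88],[62.4,-24.7,-61.1,44,34,-13,88]])

```text
time_s: 11.93
tool_pos: [0.3541, 0.347, 0.2631]
eef_rot: [[-0.56, 0.763, -0.323], [0.662, 0.646, 0.379], [0.498, -0.002, -0.867]]
ft_force: [0.2, 0.4, -0.3]
grip_width: 0.0882
gripper_force: 0.0
```

Run:
```python
from path import *
print(get_state()['joint_pos'])
path([(40,-30,0),(107,0,[.38,.193,.28])],n=4)
```

```text
[ 16.6  17.5  82.6  27.1  92.7 -25.4]
-> 107 0 [0.38, 0.193, 0.28]
0.000 [ 16.7  17.4  80.4  17.2  96.8 -40.2] row [  7.2  -7.3 -14.9] [-30. -22. -16.] [0.4 0.2 0.5]
0.000 [ 16.5  15.6  81.2   8.2  95.7 -57.1] row [ 12.6 -14.5 -30.9] [-60. -43. -32.] [0.4 0.2 0.5]
0.000 [ 15.   12.4  84.7   1.9  90.1 -75.4] row [ 16.  -21.  -47.7] [-89. -62. -49.] [0.4 0.2 0.5]
0.000 [ 10.9   8.2  89.8  -0.   82.  -96.1] row [ 17.3 -26.4 -65.2] [-118.  -80.  -65.] [0.4 0.2 0.5]
```

>>> drive_tool(series=[[7.2,-7.3,-14.9,-30,-22,-16,60],[7.2,-7.3,-14.9,-30,-22,-16,60],[7.2,-7.3,-14.9,-30,-22,-16,60],[12.6,-14.5,-30.9,-60,-43,-32,60],[12.6,-14.5,-30.9,-60,-43,-32,60],[12.6,-14.5,-30.9,-60,-43,-32,60],[16,-21,-47.7,-89,-62,-49,60],[16,-21,-47.7,-89,-62,-49,60],[16,-21,-47.7,-89,-62,-49,60],[17.3,-26.4,-65.2,-118,-80,-65,60],[17.3,-26.4,-65.2,-118,-80,-65,60],[17.3,-26.4,-65.2,-118,-80,-65,60],[17.3,-26.4,-65.2,-118,-80,-65,60]])

```text
time_s: 13.02
tool_pos: [0.3777, 0.1919, 0.2605]
eef_rot: [[-0.957, -0.289, -0.001], [-0.289, 0.957, 0.003], [0.001, 0.003, -1.0]]
ft_force: [-0.1, 0.6, -0.8]
grip_width: 0.0596
gripper_force: 0.0
```

Run:
```python
from path import *
print(get_state()['joint_pos'])
to(Rt(107),[.38,.193,.163])
```

```text
[ 10.7   8.   90.2   0.2  81.9 -96.1]
t 13.0 turn [ 0.2 -0.  -0.2] shift [ -2.6   0.  116.5] | tcp goal [0.4 0.2 0.1] now [0.4 0.2 0.3] q [ 10.7   8.   90.2   0.2  81.9 -96.1]
```

>>> drive_tool(series=[[0,0,0,-2.5,0,40,60],[0,0,0,-2.5,0,80,60],[0,0,0,-2.5,0,105,60],[0,0,0,-2.5,0,116,60],[0,0,0,-2.5,0,116,40],[0,0,0,-2.5,0,116,25],[0,0,0,-2.5,0,116,10],[0,0,0,-2.5,0,116,5],[0,0,0,-2.5,0,116,5],[0,0,0,-2.5,0,116,5],[0,0,0,-2.5,0,116,5]], squeeze=30)

```text
time_s: 13.93
tool_pos: [0.3808, 0.1936, 0.1456]
eef_rot: [[-0.958, -0.288, 0.002], [-0.288, 0.958, 0.003], [-0.003, 0.002, -1.0]]
ft_force: [-1.4, 3.3, 5.5]
grip_width: 0.0158
gripper_force: 30.3
```

Grip held across its 16 mm flats. Lift straight up, then plan the turn to hang on the rim's robot-left side.

>>> drive_tool(series=[[0,0,0,0,0,-10,5],[0,0,0,0,0,-35,5],[0,0,0,0,0,-70,5],[0,0,0,0,0,-105,5],[0,0,0,0,0,-140,5],[0,0,0,0,0,-160,5],[0,0,0,0,0,-160,5]])

```text
time_s: 14.52
tool_pos: [0.3814, 0.1933, 0.3091]
eef_rot: [[-0.958, -0.288, 0.009], [-0.288, 0.958, 0.004], [-0.01, 0.001, -1.0]]
ft_force: [-0.4, 0.3, -2.4]
grip_width: 0.0159
gripper_force: 29.9
```

Run:
```python
from path import *
c,s=np.cos(np.radians(150)),np.sin(np.radians(150))
t=[.4728+.052*c,.1615+.052*s,.319]
print(get_state()['joint_pos'],t)
path([(106.8,0,0),(-30,0,t)],n=4)
```

```text
[ 10.9   6.2  84.1   0.1  89.2 -95.9] [np.float64(0.4277666790032092), np.float64(0.1875), 0.319]
-> -30 0 [np.float64(0.4277666790032092), np.float64(0.1875), 0.319]
0.000 [ 10.4   7.6  82.8   0.   89.6 -62.2] row [ 0.2  0.5 34.1] [-11.  -5.   2.] [0.4 0.2 0.6]
0.000 [ 10.    8.7  81.8   0.   89.5 -28.4] row [ 0.4  0.4 68.3] [-21.  -9.   5.] [0.4 0.2 0.6]
0.000 [ 9.5  9.9 80.8  0.  89.4  5.3] row [  0.5   0.3 102.5] [-32. -14.   7.] [0.4 0.2 0.6]
0.000 [ 9.1 11.  79.7  0.  89.3 39.1] row [  0.7   0.2 136.7] [-43. -19.   9.] [0.4 0.2 0.6]
```

>>> drive_tool(series=[[0,0,7,-2,-1,0,5],[0,0,14,-4,-2,0,5],[0,0,21,-6,-3,0,5],[0,0,28,-9,-4,0,5],[0,0,35,-11,-5,0,5],[0,0,42,-13,-6,0,5],[0,0,49,-15,-7,0,5],[0,0,56,-17,-8,0,5],[0,0,63,-19,-8,0,5],[0,0,70,-22,-9,0,5],[0,0,77,-24,-10,0,5],[0,0,84,-26,-11,0,5],[0,0,91,-28,-12,0,5],[0,0,98,-31,-13,0,5],[0,0,105,-33,-14,0,5],[0,0,112,-35,-15,0,5],[0,0,119,-37,-16,0,5],[0,0,126,-39,-17,0,5],[0,0,133,-41,-18,0,5],[0.5,0.3,136.8,-43,-19,0,5]])

```text
time_s: 16.18
tool_pos: [0.4266, 0.1872, 0.3036]
eef_rot: [[0.506, 0.862, -0.009], [0.862, -0.506, 0.001], [-0.004, -0.009, -1.0]]
ft_force: [-0.3, -0.0, -1.4]
grip_width: 0.0161
gripper_force: 29.9
```

Run:
```python
from path import *
t=[.4278,.1875,.205]
to(Rt(-30),t,False)
np.set_printoptions(precision=4,suppress=True)
for n in('side','top'):
  c=snapshot(n); W=cloud(c).reshape(-1,3); hsv=cv2.cvtColor(c['color'],cv2.COLOR_BGR2HSV).reshape(-1,3)
  q=W[(W[:,2]>.127)&(W[:,2]<.134)&(np.linalg.norm(W[:,:2]-[.4728,.1615],axis=1)<.075)][:,:2]; c2=np.array([.4728,.1615])
  for _ in range(4):
    d=abs(np.linalg.norm(q-c2,axis=1)-.062); c2,r=circ(q[d<.006])
  print(n,'rim',c2,r,len(q)); np.savez('pics/%s6.npz'%n,**c)
```

```text
t 16.2 turn [-0.5  0.2 -0.4] shift [ 1.3  1.7 98.6] | tcp goal [0.4 0.2 0.2] now [0.4 0.2 0.3] q [ 9.  11.  79.1  0.1 90.4 39.4]
side rim [0.4726 0.1598] 0.061810933801240586 397
top rim [0. 0.] 0.0 0
```

>>> drive_tool(series=[[-0.5,0.2,0,1,1,20,5],[-0.5,0.2,0,1,1,40,5],[-0.5,0.2,0,1,1,60,5],[-0.5,0.2,0,1,1,80,5],[-0.5,0.2,0,1,1,95,5],[-0.5,0.2,0,1,1,98,5],[-0.5,0.2,0,1,1,98,5]])

```text
time_s: 16.87
tool_pos: [0.4272, 0.1877, 0.2062]
eef_rot: [[0.5, 0.866, -0.0], [0.866, -0.5, -0.0], [-0.0, 0.0, -1.0]]
ft_force: [0.8, -0.3, -1.6]
grip_width: 0.0156
gripper_force: 29.9
```

Run:
```python
from path import *
to(Rt(-30),[.4278,.1875,.175],False)
a=[]
for n,(x0,y0,x1,y1) in(('side',(220,150,340,270)),('top',(260,150,380,270))):
  c=snapshot(n); a.append(cv2.resize(c['color'][y0:y1,x0:x1],(400,400),interpolation=2))
cv2.imwrite('pics/m7.png',np.hstack(a))
```

```text
t 16.9 turn [0. 0. 0.] shift [ 0.2  0.6 31.2] | tcp goal [0.4 0.2 0.2] now [0.4 0.2 0.2] q [ 9.1 15.2 90.2 -0.  74.7 39.1]
```

View pics/m7.png

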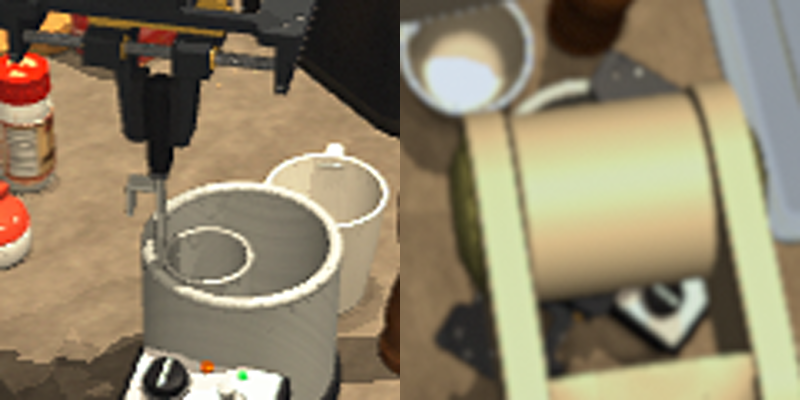

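Side crop: cup is down in the well at (215,255), shank at (163,215) inside the rim, hook lip at (132,200) outside. Seat it.

>>> drive_tool(series=[[0,0,0,0,0.5,8,5],[0,0,0,0,0.5,16,5],[0,0,0,0,0.5,24,5],[0,0,0,0,0.5,31,5],[0,0,0,0,0.5,33,5],[0,0,0,0,0.5,33,5]])

```text
time_s: 17.47
tool_pos: [0.4281, 0.1875, 0.1735]
eef_rot: [[0.501, 0.865, 0.001], [0.865, -0.501, -0.0], [0.0, 0.001, -1.0]]
ft_force: [-0.9, 0.2, -1.3]
grip_width: 0.0156
gripper_force: 29.9
```

>>> drive_tool(series=[[0,0,0,0,0,1.5,5],[0,0,0,0,0,2.5,5],[0,0,0,0,0,3.5,5],[0,0,0,0,0,3.5,5]])

```text
time_s: 17.8
tool_pos: [0.4285, 0.1875, 0.1708]
eef_rot: [[0.501, 0.865, 0.003], [0.865, -0.501, 0.0], [0.002, 0.003, -1.0]]
ft_force: [0.2, 0.8, -2.3]
grip_width: 0.0159
gripper_force: 29.9
```

>>> drive_tool(series=[[0,0,0,0,0,1,5],[0,0,0,0,0,1.8,5],[0,0,0,0,0,1.8,5]])

```text
time_s: 18.05
tool_pos: [0.4286, 0.1875, 0.1705]
eef_rot: [[0.501, 0.866, 0.005], [0.866, -0.501, 0.0], [0.002, 0.004, -1.0]]
ft_force: [-3.5, -1.9, 14.1]
grip_width: 0.0159
gripper_force: 30.0
```

>>> drive_tool(series=[[0,0,0,0,0,-1,5],[0,0,0,0,0,-1,18],[0,0,0,0,0,-1,22],[0,0,0,0,0,-1,28],[0,0,0,0,0,-1,40],[0,0,0,0,0,-1,55],[0,0,0,0,0,-1,55],[0,0,0,0,0,-1,55],[0,0,0,0,0,-20,55],[0,0,0,0,0,-50,55],[0,0,0,0,0,-90,55],[0,0,0,0,0,-120,55],[0,0,0,0,0,-120,55]])

```text
time_s: 19.13
tool_pos: [0.4297, 0.1879, 0.2945]
eef_rot: [[0.501, 0.865, 0.013], [0.866, -0.501, 0.002], [0.008, 0.01, -1.0]]
ft_force: [0.3, 0.9, 0.8]
grip_width: 0.0552
gripper_force: 0.0
```

Run:
```python
from path import *
np.set_printoptions(precision=4,suppress=True)
print(get_state()['joint_pos'],get_state()['tool_pos'])
c=snapshot('side'); cv2.imwrite('pics/s8.png',cv2.resize(c['color'][130:310,220:360],None,fx=3.2,fy=3.2,interpolation=2)); np.savez('pics/side8.npz',**c)
W=cloud(c).reshape(-1,3); hsv=cv2.cvtColor(c['color'],cv2.COLOR_BGR2HSV).reshape(-1,3)
near=np.linalg.norm(W[:,:2]-[.4285,.1875],axis=1)<.035
for z0,z1 in((.15,.17),(.17,.19),(.19,.225)):
  m=near&(W[:,2]>z0)&(W[:,2]<z1)&(hsv[:,2]<70);print(z0,m.sum(),W[m].mean(0),W[m].max(0))
```

```text
[ 9.1192 11.0478 80.5421 -0.0209 87.6582 39.1761] [0.4297 0.1879 0.2945]
0.15 54 [0.4307 0.1742 0.1603] [0.4412 0.1812 0.1695]
0.17 54 [0.433  0.173  0.1799] [0.4436 0.1812 0.1892]
0.19 91 [0.4352 0.1731 0.2039] [0.4459 0.1854 0.2148]
```

View pics/s8.png

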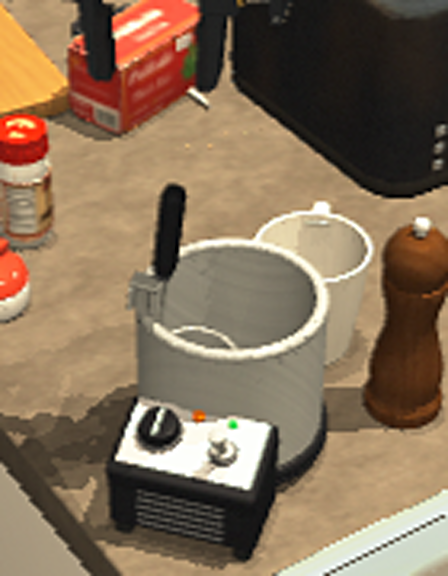

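Dipper hangs by its hook (side crop: hook on rim at (148,290), cup in the well (200,340), grip leaning slightly inward), released. Now the switch: refine the bat's position from this same depth image.

Run:
```python
from path import *
np.set_printoptions(precision=4,suppress=True)
D=np.array([.4728,.1615]); wx=np.array([.57,.82]); wx/=np.linalg.norm(wx); wy=np.array([-wx[1],wx[0]])
for n,f in(('side','side8'),('top','top5')):
  c=dict(np.load('pics/%s.npz'%f)); W=cloud(c).reshape(-1,3); d=W[:,:2]-D; a=np.c_[d@wx,d@wy,W[:,2]]
  m=(a[:,0]>-.13)&(a[:,0]<-.07)&(abs(a[:,1]+.022)<.018)&(a[:,2]>.083)&(a[:,2]<.115)
  print(n,'bat',m.sum(),a[m].mean(0),a[m].min(0),a[m].max(0))
  m=(a[:,0]>-.125)&(a[:,0]<-.075)&(abs(a[:,1]-.024)<.02)&(a[:,2]>.079)&(a[:,2]<.1)
  print(' dial(-.092,.024)',m.sum(),a[m].mean(0),a[m].min(0),a[m].max(0))
  m=(a[:,0]>-.125)&(a[:,0]<-.07)&(abs(a[:,1])<.06)&(a[:,2]>.055)&(a[:,2]<.08); print(' panel y-range',a[m].min(0),a[m].max(0))
R=Rt(np.degrees(np.arctan2(-wy[1],-wy[0])))
for x,z in((-.14,.2),(-.138,.088)): 
  p=np.r_[D+x*wx-.022*wy,z]; to(R,p,False)
  q,e=ik(R,p,get_state()['joint_pos']); print(q,e)
```

```text
side bat 26 [-0.1059 -0.0221  0.096 ] [-0.1107 -0.0268  0.0836] [-0.1005 -0.0173  0.1026]
 dial(-.092,.024) 98 [-0.0879  0.0237  0.0827] [-0.1017  0.0096  0.0791] [-0.0753  0.0369  0.0873]
 panel y-range [-0.1217 -0.0522  0.055 ] [-0.07    0.0529  0.08  ]
top bat 31 [-0.1006 -0.02    0.0961] [-0.1083 -0.0249  0.0842] [-0.0927 -0.0152  0.1041]
 dial(-.092,.024) 100 [-0.0851  0.0259  0.0832] [-0.0973  0.0131  0.0792] [-0.075   0.0404  0.0894]
 panel y-range [-0.1182 -0.0508  0.0551] [-0.0701  0.0537  0.0799]
t 19.2 turn [ 0.4 -0.3  4.7] shift [-142.5   60.9   91.1] | tcp goal [0.411 0.034 0.2  ] now [0.4289 0.1877 0.2914] q [ 9.1 11.2 80.9 -0.  87.4 39.2]
[-11.8278  10.1905  98.2407  -0.      71.5688  22.9762] 2.620899132602425e-12
t 19.2 turn [ 0.4 -0.3  4.7] shift [-141.1   60.3  203.1] | tcp goal [0.4121 0.0356 0.088 ] now [0.4289 0.1877 0.2914] q [ 9.1 11.2 80.9 -0.  87.4 39.2]
[-11.5616  19.9455 107.9859  -0.      52.0687  23.2424] 2.4829575625101636e-11
```

>>> drive_tool(series=[[0.4,-0.3,4.7,-40,20,0,0],[0.4,-0.3,4.7,-80,40,0,0],[0.4,-0.3,4.7,-115,52,0,0],[0.4,-0.3,4.7,-142,61,0,0],[0.4,-0.3,4.7,-142,61,0,0],[0.4,-0.3,4.7,-142,61,40,0],[0.4,-0.3,4.7,-142,61,80,0],[0.4,-0.3,4.7,-141,60,120,0],[0.4,-0.3,4.7,-141,60,155,0],[0.4,-0.3,4.7,-141,60,185,0],[0.4,-0.3,4.7,-141,60,201,0],[0.4,-0.3,4.7,-141,60,201,0]])

```text
time_s: 20.18
tool_pos: [0.4075, 0.0363, 0.0844]
eef_rot: [[0.57, 0.821, -0.014], [0.822, -0.57, 0.001], [-0.007, -0.012, -1.0]]
ft_force: [-0.3, 0.1, -0.1]
grip_width: 0.0002
gripper_force: 0.0
```

```bash
cat > sw.py <<'E'
from path import *
np.set_printoptions(precision=4,suppress=True)
D=np.array([.4728,.1615]); wx=np.array([.57,.82]); wx/=np.linalg.norm(wx); wy=np.array([-wx[1],wx[0]])
s=get_state(); d=s['tool_pos'][:2]-D; print('tcp warmer',d@wx,d@wy,s['tool_pos'][2],'F along x',s['ft_force'][:2]@wx,'q',s['joint_pos'])
c=snapshot('side'); W=cloud(c).reshape(-1,3); d=W[:,:2]-D; a=np.c_[d@wx,d@wy,W[:,2]]; v=c['color'].reshape(-1,3).max(1)
m=(a[:,0]>-.12)&(a[:,0]<-.068)&(abs(a[:,1]+.022)<.014)&(a[:,2]>.083)&(a[:,2]<.115)&(v>100)
print('bat',m.sum(),a[m].mean(0) if m.any() else 0, a[m].max(0) if m.any() else 0)
E
python3 sw.py
```

```text
tcp warmer -0.14006938855961268 -0.017876436426404494 0.08444301716889915 F along x -0.08517214234847387 q [-11.5359  20.25   108.3929  -0.1306  52.166   23.3033]
bat 0 0 0
```

>>> drive_tool(series=[[0,0,0,6,4,-3,0],[0,0,0,12,4,-3,0],[0,0,0,17,4,-3,0],[0,0,0,21,4,-3,0],[0,0,0,25,4,-3,0],[0,0,0,28,4,-3,0],[0,0,0,31,4,-3,0],[0,0,0,31,4,-3,0]])

```text
time_s: 20.9
tool_pos: [0.4312, 0.0591, 0.0907]
eef_rot: [[0.57, 0.822, -0.006], [0.822, -0.57, -0.0], [-0.003, -0.004, -1.0]]
ft_force: [-0.7, 0.9, 0.3]
grip_width: 0.0002
gripper_force: 0.0
```

```bash
python3 sw.py
```

```text
tcp warmer -0.10783103093530297 -0.024274562763867674 0.09074687273809134 F along x 0.33700596749095035 q [ -7.8196  21.4791 104.4076  -0.0792  54.4258  26.9801]
bat 4 [-0.1185 -0.0101  0.1038] [-0.1177 -0.0098  0.1101]
```

Back off in front and up, then check the bat.

>>> drive_tool(series=[[0,0,0,-10,0,0,0],[0,0,0,-25,0,0,0],[0,0,0,-45,0,-20,0],[0,0,0,-60,0,-55,0],[0,0,0,-80,0,-95,0],[0,0,0,-100,0,-130,0],[0,0,0,-120,0,-160,0],[0,0,0,-130,0,-170,0],[0,0,0,-130,0,-170,0]])

```text
time_s: 21.7
tool_pos: [0.3574, -0.0498, 0.2634]
eef_rot: [[0.573, 0.82, -0.001], [0.82, -0.573, -0.003], [-0.003, 0.001, -1.0]]
ft_force: [0.2, -0.5, -0.0]
grip_width: 0.0006
gripper_force: 0.0
```

```bash
python3 sw.py
python3 - <<'E'
from h import *
np.set_printoptions(precision=4,suppress=True)
c=snapshot('side'); W=cloud(c).reshape(-1,3); hsv=cv2.cvtColor(c['color'],cv2.COLOR_BGR2HSV).reshape(-1,3)
for nm,p,z0,z1,r in(('jar',(.391,.446),.095,.11,.04),('timer',(.3425,.364),.035,.055,.045),('mug',(.565,.242),.085,.1,.055)):
  m=(W[:,2]>z0)&(W[:,2]<z1)&(np.linalg.norm(W[:,:2]-p,axis=1)<r); print(nm,m.sum(),cv2.minEnclosingCircle((W[m][:,:2]*1000).astype(np.float32)))
m=(np.linalg.norm(W[:,:2]-[.4345,.1735],axis=1)<.03)&(W[:,2]>.15)&(hsv[:,2]<70); print('grip',m.sum(),W[m].mean(0),W[m].max(0))
m=(W[:,2]>.1)&(W[:,2]<.18)&(np.linalg.norm(W[:,:2]-[.6,.14],axis=1)<.06); print('mill',m.sum(),W[m].mean(0))
E
```

```text
tcp warmer -0.23936002931295325 -0.025812455554628085 0.26335822157839267 F along x -0.28564482296956994 q [-26.7828   1.0276  97.466   -0.2078  81.4852   8.173 ]
bat 40 [-0.0929 -0.0221  0.0965] [-0.086  -0.0169  0.1056]
jar 149 ((389.80670166015625, 445.8570251464844), 24.349302291870117)
timer 63 ((340.2036437988281, 361.5030212402344), 26.84893798828125)
mug 102 ((563.6843872070312, 239.9281463623047), 45.59751510620117)<stdin>:6: RuntimeWarning: Mean of empty slice.
  ret = um.true_divide(
Traceback (most recent call last):
ValueError: zero-size array to reduction operation maximum which has no identity
```

The bat is on. The grip isn't seen: probably the arm blocks the view. Check.

Run:
```python
from h import *
np.set_printoptions(precision=4,suppress=True)
for n in ('side','top'):
  c=snapshot(n); w=cloud(c); W=w.reshape(-1,3)
  for p in ([.435,.173,.2],[.4284,.187,.13],[.6,.14,.14],[.4605,.168,.08]):
    q=c['view'][:3,:3]@p+c['view'][:3,3]; uv=cv2.projectPoints(np.array([[q[0],-q[1],-q[2]]]),np.zeros(3),np.zeros(3),c['mtx'],c['dist'])[0].ravel().round().astype(int)
    print(n,p,uv,w[uv[1],uv[0]],c['color'][uv[1],uv[0]])
  m=(np.linalg.norm(W[:,:2]-[.45,.17],axis=1)<.06)&(W[:,2]>.14)&(W[:,2]<.25); print(m.sum(),W[m].mean(0) if m.any() else 0)
```

```text
side [0.435, 0.173, 0.2] [273 196] [ 0.3604 -0.0732  0.3817] [31 31 31]
side [0.4284, 0.187, 0.13] [269 219] [ 0.3505 -0.0837  0.3477] [53 55 54]
side [0.6, 0.14, 0.14] [350 213] [0.5965 0.1314 0.1468] [ 27  60 104]
side [0.4605, 0.168, 0.08] [285 239] [0.4406 0.1094 0.1305] [244 255 255]
2 [0.4234 0.1824 0.1513]
top [0.435, 0.173, 0.2] [314 219] [0.4335 0.1748 0.215 ] [43 47 47]
top [0.4284, 0.187, 0.13] [304 225] [0.4276 0.1881 0.1321] [101 119 127]
top [0.6, 0.14, 0.14] [328 146] [0.5953 0.1419 0.1555] [16 49 91]
top [0.4605, 0.168, 0.08] [311 212] [0.4673 0.1639 0.0216] [104 122 128]
130 [0.4334 0.1827 0.1961]
```

The side view was only blocked by the arm. In the top view the grip is at height 0.215 m and the hook at about 0.132 m, so the dipper still hangs. Mill, mug, jar and timer have not moved. Hand in.

```bash
python3 -c "
from bench import *
print(finish_job())"
```

```text
the job is handed in; nothing more can be done
None
```

I hung the dipper by its hook over the warmer's rim with its cup in the well and let go of it. Then I flipped the toggle to the green-dot side, where it stayed on. The mug, spice jar, pepper mill and timer still stood in place, and I handed the job in at about 22 s.

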